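# Load the parts dryer and start it

## Robot

A 6-joint arm with a two-finger parallel gripper is mounted at the origin on the work surface. World frame = base frame: x ahead of the robot, y to its left, z up, the work surface at z = 0. Lengths are in m, angles in rad, forces in N, time in s.
With the tool pointing down it reaches from about 0.25 to 0.85 m from the base axis. Payload 12.5 kg.
Tool frame: the origin (TCP) lies midway between the tips of the shut fingers; the grasp point (between the pads) lies 19 mm behind it; z points along the fingers, y is the line along which they close (so a half turn about z gives the same grasp; the last joint's range is limited). The gripper opens to 93 mm and grips with 3 to 60 N. Pads are 15 mm wide; open, the fingers measure 128 mm over their backs; the gripper's body (75 mm by 188 mm) begins 65 mm behind the grasp point.
Start: joints at [1.131, 0.351, 1.652, -0, 1.139, -0.085], TCP at [0.191, 0.516, 0.219] pointing down, gripper open.
Joint ranges: [-2.75, 2.75], [-0.79, 2.1], [0.01, 2.65], [-1.57, 4.71], [0.07, 3.14], [-2.87, 2.87]. Speed limits (rad/s): [2.22, 2.22, 2.79, 3.14, 3.14, 3.14].

## Interface

Orientations are given as a unit quaternion [w, x, y, z].
In Python, from rig import * gives the robot as it stands.
- The arm moves only by the shell command python3 -m crank 'ROWS' [FORCE]. ROWS is JSON, a list that holds one entry, the list of rows, each a list of 7 numbers: the shift along the tool's x, y, z in units of 40 mm (1.0 is 40 mm), then the turn, a rotation vector about the tool's x, y, z in units of 5 degrees (1.0 is 5 degrees), then the opening, from -1 (shut) to 1 (fully open). A call has 1 to 12 rows; each row is the pose to reach, as a shift and turn from the pose commanded when the call began, along the tool's axes at that moment; what a row does not reach only later rows make up. A row lasts 1/12 s, in which the tool goes at most 41.7 mm and 7.16 degrees, less where a joint would pass 70% of its speed; a pose out of reach is approached as far as the arm can. A call with a gripper value outside its range is refused whole. The fingers move at their own pace and stop on an object; FORCE is the grip in N (left out, the last holds). Time passes only in rows, so rows that repeat a pose let the fingers close. It gives the time, the measured TCP pose, the force, the opening and the grip force at its end, in the units of the state.
- get_obs(): the state, without advancing time (a new reading comes with each control period).
- capture(name): name is "scene" or "side" or "wrist"; returns the picture (400x640x3 uint8, blue, green, red); there is no depth.
- camera_params(name): a dict with "mtx" (3x3 intrinsics, pixels), "k1" (the pictures are not rectified: a ray, as slopes to the right and down, at radius r is drawn at 1 + k1 r^2 times it, then the intrinsics apply), "rvec" (rotation vector, rad) and "tvec" (3), from world to camera coordinates, as OpenCV has them; the wrist camera has in their place "hand_eye" (4x4, takes a point from camera to tool coordinates, whose origin is the TCP and whose axes are the flange's). Camera axes: x right, y down, z forward; pixel columns grow to the right and rows downward; lengths in m; the calibration is good to about 2 mm. A picture is of the moment at which its call begins: read the wrist's pose just before it. camera_params takes no time and is no camera call.
- finish_job(): hands the job in; it is judged then, once.
Trained networks look in the newest picture that a camera, given by its name, has taken for a name from the list of things; names that differ only in an ending like _2 or _b are one class to them, and where a whole thing is asked for, a point or a joint stands for the part that bears it (a point fixed in the world has none). Each returns a list of dicts, best first, with "conf" (0 to 1); they miss things now and then, are a little off and sometimes report something else, mostly with a low value. They report only what shows in the picture. A call takes as long as a camera call.
- trace(thing, camera): "pixels" (400x640 bool, what is visible of it).
- landmark_of(thing, camera): "xyz" ([x, y, z] in m, in the coordinates of the camera as it stood for that picture, good to about 4 mm: a listed point, or the origin of a listed thing).
The state is a dict: "t": time; "q": joint angles; "qvel": joint speeds; "effort": joint torques, N m; "tool_pos": TCP position; "ee_rot": TCP orientation; "contact_force": force on the tool from outside, world axes, zero at the start; "torque": the same for the moment, N m; "finger_gap": finger opening in m; "finger_force": force on a finger pad.
Only numpy, scipy, OpenCV 4.12 (cv2) and the standard library are available. Lean on these libraries where they do the work, as an engineer would, in place of code of your own. Each camera call takes 0.05 s, during which the arm holds its last target. There are 200 camera calls.

## Task

Load the washed parts into the dryer's pulled-out tray: lay in every hydraulic union from the bench, and pour all the nuts in from the steel cup. Stand the empty cup upright in the middle of the rubber mat; once every part is in the tray, push the tray fully home, then push the door shut until it seats on its catch, and last press the start button right down and let go. Leave the bottle and the tin where they are.

Things in the scene. Friction and masses are not known exactly. Their poses are not given: they have to be found in the camera images.
- dryer: parts dryer fixed to the bench: low blue steel cabinet 270 wide (y), 250 deep (x), 150 high, open in front; a grey blower box 55 tall stands on its roof, 130 mm and more behind the front. Origin: on the bench, middle of the front face; x points into the cabinet (away from the robot), y left, z up.
- tray (a joint): the dryer's sliding tray: 0 = fully home inside the dryer, grows as it comes out of the front (m, up to 0.175); starts 0.155 to 0.175 out. About 2 N of friction; it stays where it is left.
- tray_in (a point): centre of the tray's inner floor, 24 mm above the bench; x into the dryer, y left, z up. Inside 170 (x) by 200 (y); walls 45 tall, 4 thick. The front end is a taller upright panel, the face to push: 214 wide, 6 thick, from 20 to 122 mm above the bench, its outer face 91 mm before (-x) this point. With the tray home that face is within 1 mm of the dryer's front plane.
- door (a joint): the dryer's door, vertical hinge at the left end of the dryer's front: 0 = shut on its ball catch, grows as it opens towards the robot (rad); starts 1.6 to 2.0. The hinge is easy (0.06 N m). From about 0.06 rad a sprung ball resists; about 8 N at mid door snaps it over, and it stays at 0.
- door_hinge (a point): on the hinge axis, 80 mm above the bench, in mid-thickness of the door, 10 mm before the dryer's front plane. The door panel is 14 thick, reaches 259 mm from the axis, and from 12 to 146 mm above the bench; shut, it lies along the dryer's -y. The grip strip on its outer face is flat and no obstacle.
- start (a joint): the start button's travel: 0 = up, 0.006 = fully down (m); a spring of 1.5 to 5 N returns it.
- start_top (a point): centre of the top of the start button, green, 32 in diameter, 22 mm above the dryer's roof near its right front corner; pressed straight down.
- cup: steel pouring cup, 0.18 kg empty: base 60 x 60, 60 wide all the way up between two flat parallel sides (y, to grip), back wall 75 tall, 3 thick. Its front is a spout that leans out to -x, 40 degrees from the vertical, from the base edge to the lip. Origin: centre of the underside; x points away from the spout, z up.
- cup_lip (a point): middle of the spout's lip, 88 mm from the cup's origin towards -x and 69 mm above its underside. Tilted about 80 to 95 degrees towards the spout, the cup empties.
- mat: black rubber mat, 100 x 100, 3 thick, fixed flat on the bench. Origin: centre of its underside.
- nut1: steel hexagon nut, 22 across the flats, 12 thick, 30 g; starts in the cup. Origin: its centre; z along its bore.
- nut2: steel hexagon nut, 22 across the flats, 12 thick, 30 g; starts in the cup. Origin: its centre; z along its bore.
- nut3: steel hexagon nut, 22 across the flats, 12 thick, 30 g; starts in the cup. Origin: its centre; z along its bore.
- nut4: steel hexagon nut, 22 across the flats, 12 thick, 30 g; starts in the cup. Origin: its centre; z along its bore.
- nut5: steel hexagon nut, 22 across the flats, 12 thick, 30 g; starts in the cup; may be absent (None). Origin: its centre; z along its bore.
- nut6: steel hexagon nut, 22 across the flats, 12 thick, 30 g; starts in the cup; may be absent (None). Origin: its centre; z along its bore.
- nut7: steel hexagon nut, 22 across the flats, 12 thick, 30 g; starts in the cup; may be absent (None). Origin: its centre; z along its bore.
- nut8: steel hexagon nut, 22 across the flats, 12 thick, 30 g; starts in the cup; may be absent (None). Origin: its centre; z along its bore.
- union1: hydraulic union, a metal barrel 24 in diameter with an 18 mm long hexagon collar (32 across flats) at each end, 80 long in all, 0.22 kg; the bare barrel between the collars is 44 long. 2 or 3 lie on the bench, the other is absent (None). Origin: its centre, 16 mm above what it lies on; x along its length.
- union2: hydraulic union, a metal barrel 24 in diameter with an 18 mm long hexagon collar (32 across flats) at each end, 80 long in all, 0.22 kg; the bare barrel between the collars is 44 long. 2 or 3 lie on the bench, the other is absent (None). Origin: its centre, 16 mm above what it lies on; x along its length.
- union3: hydraulic union, a metal barrel 24 in diameter with an 18 mm long hexagon collar (32 across flats) at each end, 80 long in all, 0.22 kg; the bare barrel between the collars is 44 long. 2 or 3 lie on the bench, the other is absent (None). Origin: its centre, 16 mm above what it lies on; x along its length.
- bottle: bystander: blue bottle with a white cap, 40 in diameter, 130 tall. Origin: centre of its underside.
- tin: bystander: round tin, 70 in diameter, 100 tall. Origin: centre of its underside.

How it is judged:
By the outcome, as a careful person would: the job done as asked, in the order asked, and still so for the second after the job is handed in, with the robot touching nothing.
Of union1, union2, union3 only 2 to 3 are there at a start; the rules pass over those that are not, and their reading is None.
Of nut5, nut6, nut7, nut8 only 1 to 4 are there at a start; the rules pass over those that are not, and their reading is None.
At some moment in a run one of union1, union2, union3 may be knocked a few centimetres aside while the robot is not near it.
It also fails if it takes over 192 s, if anything falls off the work surface, if the arm or the gripper's body presses on something with over 40 N, if the wrist force passes 120 N, or if a joint passes its speed limit or range.

## Working session

There is one attempt and no reset: what is moved stays moved. The work goes in short steps, Python scripts to look and compute and a shell command to move; the robot and the scene stay as the last step left them, time stands still between calls to the robot, and variables do not carry over. Pictures are saved under pics/ and viewed, at most 14 in all, crops included, and the job is handed in when it is done.

```bash
ls; mkdir -p pics; cat > h.py <<'E'
from rig import *
import numpy as np, cv2
from scipy.spatial.transform import Rotation as R
def rot(q): return R.from_quat([q[1],q[2],q[3],q[0]])
def T_wc(cam,obs=None):
    p=camera_params(cam)
    if 'hand_eye' in p:
        o=obs or get_obs(); T=np.eye(4); T[:3,:3]=rot(o['ee_rot']).as_matrix(); T[:3,3]=o['tool_pos']
        return T@np.array(p['hand_eye'])
    T=np.eye(4); T[:3,:3]=cv2.Rodrigues(np.array(p['rvec'],float))[0]; T[:3,3]=np.ravel(p['tvec'])
    return np.linalg.inv(T)
def ray(cam,uv,T):
    p=camera_params(cam); K=np.array(p['mtx']); d=np.array([(uv[0]-K[0,2])/K[0,0],(uv[1]-K[1,2])/K[1,1]]); s=d.copy()
    for _ in range(20): s=d/(1+p['k1']*(s@s))
    v=T[:3,:3]@np.array([s[0],s[1],1]); return T[:3,3],v
def onz(cam,uv,z,T):
    c,v=ray(cam,uv,T); return c+v*(z-c[2])/v[2]
def lm(thing,cam,T,n=2,mc=.2):
    return [(round(d['conf'],2),np.round(T[:3,:3]@np.array(d['xyz'])+T[:3,3],4)) for d in landmark_of(thing,cam)[:n] if d['conf']>mc]
def shot(cam,name=None):
    T=T_wc(cam); im=capture(cam)
    if name: cv2.imwrite('pics/'+name+'.png',im)
    return im,T
def st():
    o=get_obs(); print('t',round(o['t'],2),'p',np.round(o['tool_pos'],4),'F',np.round(o['contact_force'],1),'gap',round(o['finger_gap'],4),'ff',np.round(o['finger_force'],1)); print(np.round(rot(o['ee_rot']).as_matrix(),3).tolist(),'q',np.round(o['q'],2)); return o
E
python3 - <<'E'
from h import *
st()
for c in ['scene','side']:
    im,T=shot(c,c+'0'); print(c,T[:3,3].round(3))
    for t in ['dryer','tray_in','door_hinge','start_top','cup','cup_lip','mat','bottle','tin']: print(t,lm(t,c,T))
    print('union',lm('union1',c,T,5)); print('nut',lm('nut1',c,T,9))
im,T=shot('wrist','wrist0')
print(camera_params('wrist'))
E
```

```text
pics
t 0.0 p [0.1909 0.5155 0.2181] F [-0.1 -0.   0.3] gap 0.0929 ff 0.0
[[-0.938, 0.347, -0.0], [0.347, 0.938, -0.001], [0.0, -0.001, -1.0]] q [ 1.13  0.35  1.65 -0.    1.14 -0.08]
scene [ 1.007 -0.684  1.192]
dryer [(0.91, array([0.6215, 0.1515, 0.0024]))]
tray_in [(0.88, array([0.5631, 0.1464, 0.0223])), (0.49, array([ 0.448 , -0.2767,  0.0191]))]
door_hinge [(0.67, array([0.609 , 0.2849, 0.0756])), (0.4, array([ 0.443 , -0.4116,  0.0234]))]
start_top [(0.6, array([0.6767, 0.0719, 0.1708]))]
cup [(0.95, array([ 0.4586, -0.4096, -0.0009]))]
cup_lip [(0.85, array([ 0.3868, -0.3602,  0.0685]))]
mat [(0.79, array([ 5.534e-01, -1.351e-01, -5.000e-04]))]
bottle [(0.85, array([ 0.602 , -0.4212,  0.003 ]))]
tin [(0.69, array([0.623 , 0.4714, 0.0037])), (0.25, array([0.6221, 0.1523, 0.0022]))]
union [(0.72, array([ 0.6313, -0.2715,  0.0169])), (0.66, array([ 0.5306, -0.2667,  0.0145])), (0.55, array([ 0.446 , -0.2781,  0.0171]))]
nut [(0.48, array([ 0.4454, -0.4135,  0.0207])), (0.45, array([ 0.453 , -0.3907,  0.01  ]))]
side [ 0.375 -0.809  0.804]
dryer [(0.62, array([ 0.6296,  0.1555, -0
[... 584 characters left out ...]
.3893,  0.0079])), (0.67, array([0.6078, 0.2867, 0.079 ])), (0.63, array([ 0.4827, -0.402 ,  0.0051])), (0.4, array([ 6.042e-01, -4.240e-01, -3.000e-04]))]
{'mtx': array([[280.18315658,   0.        , 317.18733843],
       [  0.        , 280.18315658, 201.76879064],
       [  0.        ,   0.        ,   1.        ]]), 'k1': -0.04530722336151034, 'hand_eye': array([[-5.01136615e-04, -9.71399719e-01, -2.37449647e-01,
         6.50514798e-02],
       [ 9.99998946e-01, -8.10360859e-04,  1.20466898e-03,
         3.95774251e-04],
       [-1.36263501e-03, -2.37448793e-01,  9.71399101e-01,
        -1.65623782e-01],
       [ 0.00000000e+00,  0.00000000e+00,  0.00000000e+00,
         1.00000000e+00]])}
```

View pics/scene0.png

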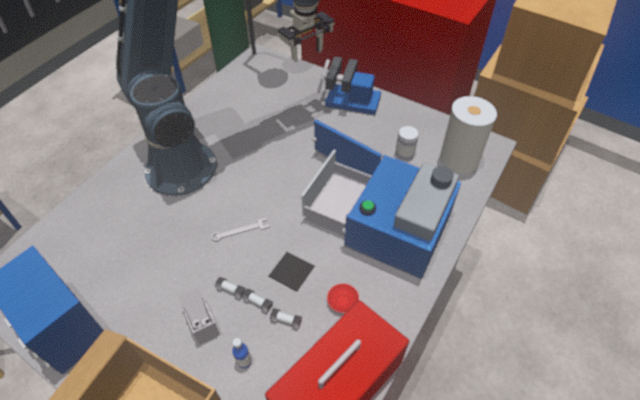

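View pics/side0.png

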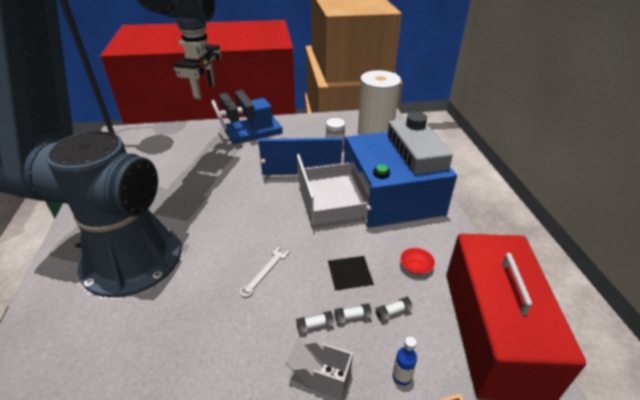

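```bash
python3 - <<'E'
from h import *
for c in ['scene','side']:
    T=T_wc(c)
    capture(c)
    for d in trace('union1',c)[:4]:
        m=d['pixels']; v,u=np.nonzero(m)
        P=np.array([onz(c,(a,b),.016,T)[:2] for a,b in zip(u[::5],v[::5])])
        w,V=np.linalg.eigh(np.cov(P.T)); ax=V[:,1]
        print(c,round(d['conf'],2),m.sum(),P.mean(0).round(3),'ang',round(np.degrees(np.arctan2(ax[1],ax[0]))%180,1),np.sqrt(w).round(4)*3.46)
    for th in ['cup','dryer','tray','mat']:
        for d in trace(th,c)[:1]:
            m=d['pixels']; v,u=np.nonzero(m); print(c,th,d['conf'],m.sum(),u.min(),u.max(),v.min(),v.max())
            if th=='mat':
                P=np.array([onz(c,(a,b),.003,T)[:2] for a,b in zip(u[::5],v[::5])]); print(cv2.minAreaRect(P.astype(np.float32)))
E
```

```text
scene 0.87 327 [ 0.629 -0.27 ] ang 12.5 [0.030102 0.094112]
scene 0.85 337 [ 0.446 -0.276] ang 3.8 [0.034946 0.090998]
scene 0.53 354 [ 0.533 -0.268] ang 0.1 [0.032524 0.094458]
scene 0.36 380 [ 0.59  -0.414] ang 148.7 [0.03633  0.069546]
scene cup 0.6 1069 179 219 288 342
scene dryer 0.58 14082 303 460 120 278
scene tray 0.74 3103 302 370 150 230
scene mat 0.83 1034 269 314 252 290
((0.555627703666687, -0.1340004801750183), (0.09873685240745544, 0.09880515187978745), 1.813876986503601)
side 0.88 526 [ 0.629 -0.271] ang 14.1 [0.03633  0.097572]
side 0.83 506 [ 0.444 -0.278] ang 7.2 [0.037022 0.087538]
side 0.69 489 [ 0.535 -0.268] ang 2.3 [0.035984 0.08996 ]
side cup 0.83 2595 285 352 338 399
side dryer 0.62 14905 258 456 113 228
side tray 0.81 3273 299 368 164 223
side mat 0.58 1197 328 373 256 290
((0.5546979308128357, -0.13876023888587952), (0.0981365218758583, 0.10037878155708313), 2.4058327674865723)
```

The scene view shows three unions in a row at pixels (230,287), (257,300) and (287,319). The cup is at (200,320) with its spout facing the robot, the mat at (292,271) and the tray at (335,200). In the side view, the door stands open at (300,155) and the green button is at (381,170). The two views' heights match the given sizes. I'll work out the first move next.

```bash
cat >> h.py <<'E'
def Rdown(yawx,tilt=0):
    """tool down, tool x at yaw (deg); tilt: turn about tool y (deg)"""
    a=np.radians(yawx); x=np.array([np.cos(a),np.sin(a),0]); z=np.array([0,0,-1.]); 
    return R.from_matrix(np.c_[x,np.cross(z,x),z])*R.from_euler('y',tilt,degrees=True)
def go(pos,Rt,frm=None):
    o=get_obs()
    p0,R0=(np.array(o['tool_pos']),rot(o['ee_rot'])) if frm is None else frm
    d=R0.inv().apply(np.array(pos)-p0)/.04; r=(R0.inv()*Rt).as_rotvec(degrees=True)/5
    print('row',np.round(d,3).tolist(),np.round(r,3).tolist()); return (np.array(pos),Rt)
E
python3 - <<'E'
from h import *
go([.52,-.26,.28],Rdown(180))
E
```

```text
row [-14.449, -15.328, -1.533] [-0.0, 0.0, -4.066]
```

```bash
python3 -m crank '[[[-1.5,-1.6,-1.5,0,0,0,1],[-3,-3.2,-1.5,0,0,-1,1],[-4,-4.2,-1.5,0,0,-2,1],[-5,-5.2,-1.5,0,0,-3,1],[-6,-6.2,-1.5,0,0,-4,1],[-7,-7.2,-1.5,0,0,-4.07,1],[-7,-7.5,-1.53,0,0,-4.07,1],[-7,-7.5,-1.53,0,0,-4.07,1],[-7,-7.5,-1.53,0,0,-4.07,1],[-7,-7.5,-1.53,0,0,-4.07,1],[-7,-7.5,-1.53,0,0,-4.07,1],[-7,-7.5,-1.53,0,0,-4.07,1]]]'
python3 - <<'E'
from h import *
st(); go([.52,-.26,.28],Rdown(180))
E
```

```text
t: 2.85
tool_pos: [0.3501, 0.1355, 0.2801]
ee_rot: [0.0, 0.002, 1.0, 0.0]
contact_force: [-0.3, 1.4, 0.2]
finger_gap: 0.0928
finger_force: 0.0
t 2.85 p [0.3501 0.1355 0.2801] F [-0.3  1.4  0.2] gap 0.0928 ff 0.0
[[-1.0, 0.004, 0.001], [0.004, 1.0, 0.0], [-0.001, 0.0, -1.0]] q [ 0.25 -0.05  1.97  0.    1.22 -1.32]
row [-4.291, -9.869, 0.004] [0.002, 0.008, -0.05]
```

```bash
python3 -m crank '[[[-0.4,-1,0,0,0,0,1],[-0.8,-1.9,0,0,0,0,1],[-1.3,-2.8,0,0,0,0,1],[-1.7,-3.7,0,0,0,0,1],[-2.1,-4.6,0,0,0,0,1],[-2.5,-5.5,0,0,0,0,1],[-2.9,-6.4,0,0,0,0,1],[-3.3,-7.3,0,0,0,0,1],[-3.7,-8.2,0,0,0,0,1],[-4.1,-9.1,0,0,0,0,1],[-4.3,-9.8,0,0,0,0,1],[-4.3,-9.87,0,0,0,0,1]]]'
cat >> h.py <<'E'
def unions(cams=('scene','side','wrist')):
    for c in cams:
        _,T=shot(c); print(c,'lm',lm('union1',c,T,4))
        for d in trace('union1',c)[:4]:
            m=d['pixels']; v,u=np.nonzero(m)
            if m.sum()<50 or d['conf']<.3: continue
            P=np.array([onz(c,(a,b),.018,T)[:2] for a,b in zip(u[::5],v[::5])])
            w,V=np.linalg.eigh(np.cov(P.T)); ax=V[:,1]
            print(' tr',round(d['conf'],2),m.sum(),P.mean(0).round(3),'ang',round(np.degrees(np.arctan2(ax[1],ax[0]))%180,1),(np.sqrt(w)*3.46).round(3))
E
python3 - <<'E'
from h import *
st(); unions(['wrist']); im=capture('wrist'); cv2.imwrite('pics/w1.png',im)
E
```

```text
t: 3.85
tool_pos: [0.5233, -0.2595, 0.2787]
ee_rot: [-0.0, 0.0, 1.0, -0.0]
contact_force: [0.7, -0.3, 0.3]
finger_gap: 0.0925
finger_force: 0.0
t 3.85 p [ 0.5233 -0.2595  0.2787] F [ 0.7 -0.3  0.3] gap 0.0925 ff 0.0
[[-1.0, 0.0, -0.001], [0.0, 1.0, -0.0], [0.001, -0.0, -1.0]] q [-0.54  0.36  1.49 -0.    1.3  -2.11]
wrist lm [(0.72, array([ 0.6297, -0.2679,  0.0183])), (0.62, array([ 0.5335, -0.2635,  0.0157])), (0.59, array([ 0.4458, -0.2775,  0.0202]))]
 tr 0.73 918 [ 0.627 -0.268] ang 15.6 [0.031 0.091]
 tr 0.66 1183 [ 0.444 -0.276] ang 5.7 [0.032 0.087]
 tr 0.57 1094 [ 0.533 -0.266] ang 2.9 [0.032 0.09 ]
```

View pics/w1.png

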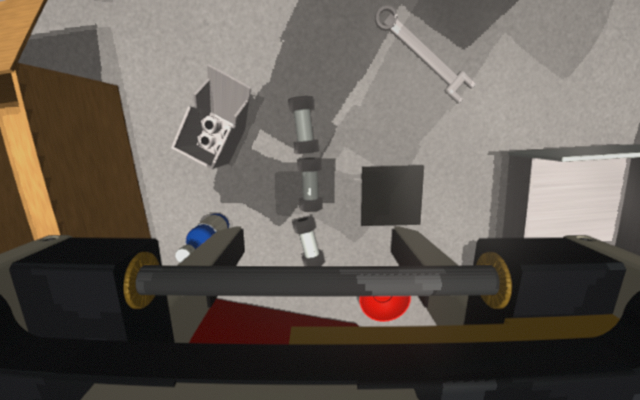

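The wrist view agrees with the other cameras: unions at (303,123), (311,183) and (308,240), cup at (212,128), mat at (392,195). I'll grasp the nearest union first.

```bash
python3 - <<'E'
from h import *
f=go([.4455,-.277,.08],Rdown(185.5)); f=go([.4455,-.277,.005],Rdown(185.5),f)
E
```

```text
row [1.908, -0.535, 4.992] [0.008, -0.004, -1.077]
row [0.0, 0.0, 1.875] [0.0, 0.0, 0.0]
```

```bash
python3 -m crank '[[[0.6,-0.2,0.8,0,0,-0.4,1],[1.2,-0.4,1.6,0,0,-0.8,1],[1.9,-0.53,2.4,0,0,-1.08,1],[1.91,-0.53,3.2,0,0,-1.08,1],[1.91,-0.53,4,0,0,-1.08,1],[1.91,-0.53,4.8,0,0,-1.08,1],[1.91,-0.53,5.5,0,0,-1.08,1],[1.91,-0.53,6.2,0,0,-1.08,1],[1.91,-0.53,6.7,0,0,-1.08,1],[1.91,-0.53,6.86,0,0,-1.08,1],[1.91,-0.53,6.86,0,0,-1.08,1],[1.91,-0.53,6.86,0,0,-1.08,1]]]'
python3 -m crank '[[[0,0,0,0,0,0,-1],[0,0,0,0,0,0,-1],[0,0,0,0,0,0,-1],[0,0,0,0,0,0,-1],[0,0,0,0,0,0,-1],[0,0,0,0,0,0,-1],[0,0,0,0,0,0,-1],[0,0,0,0,0,0,-1],[0,0,-0.3,0,0,0,-1],[0,0,-1,0,0,0,-1],[0,0,-1.7,0,0,0,-1],[0,0,-1.7,0,0,0,-1]]]' 30
```

```text
t: 5.05
tool_pos: [0.4458, -0.2783, 0.0065]
ee_rot: [0.0, -0.048, 0.999, -0.0]
contact_force: [0.7, 0.8, -0.2]
finger_gap: 0.093
finger_force: 0.0
t: 6.05
tool_pos: [0.4472, -0.2803, 0.0785]
ee_rot: [0.003, -0.047, 0.999, -0.002]
contact_force: [-0.3, -0.8, 0.8]
finger_gap: 0.0174
finger_force: 0.0
```

```bash
python3 - <<'E'
from h import *
st(); unions(['scene','wrist'])
E
```

```text
t 6.05 p [ 0.4472 -0.2803  0.0785] F [-0.3 -0.8  0.8] gap 0.0174 ff 0.0
[[-0.996, -0.095, 0.006], [-0.095, 0.996, -0.004], [-0.005, -0.005, -1.0]] q [-0.65  0.5   1.83 -0.    0.81 -2.31]
scene lm [(0.74, array([ 0.534 , -0.2695,  0.0129])), (0.56, array([ 0.6324, -0.2727,  0.0157])), (0.5, array([ 0.4465, -0.2779,  0.016 ]))]
 tr 0.81 310 [ 0.629 -0.271] ang 14.7 [0.029 0.092]
 tr 0.72 366 [ 0.534 -0.269] ang 0.7 [0.034 0.095]
 tr 0.61 268 [ 0.453 -0.28 ] ang 10.7 [0.032 0.082]
wrist lm [(0.92, array([ 0.4451, -0.2763,  0.0157])), (0.7, array([ 0.535 , -0.2649,  0.0165])), (0.41, array([ 5.569e-01, -1.356e-01, -5.000e-04]))]
 tr 0.92 2595 [ 0.432 -0.277] ang 4.2 [0.029 0.075]
 tr 0.56 475 [ 0.538 -0.27 ] ang 3.2 [0.016 0.029]
```

The fingers close at about 76 mm/s, so I lifted before they had gripped. The union hasn't moved. I'll retry with a smaller opening and a longer close.

```bash
python3 -m crank '[[[0,0,0,0,0,0,0.3],[0,0,0,0,0,0,0.3],[0,0,0,0,0,0,0.3],[0,0,0,0,0,0,0.3],[0,0,0,0,0,0,0.3],[0,0,0,0,0,0,0.3],[0,0,0.6,0,0,0,0.3],[0,0,1.2,0,0,0,0.3],[0,0,1.7,0,0,0,0.3],[0,0,1.75,0,0,0,0.3],[0,0,1.75,0,0,0,-1],[0,0,1.75,0,0,0,-1]]]' 30
python3 -m crank '[[[0,0,0,0,0,0,-1],[0,0,0,0,0,0,-1],[0,0,0,0,0,0,-1],[0,0,0,0,0,0,-1],[0,0,0,0,0,0,-1],[0,0,0,0,0,0,-1],[0,0,0,0,0,0,-1],[0,0,0,0,0,0,-1]]]' 30
python3 -m crank '[[[0,0,-0.5,0,0,0,-1],[0,0,-1.3,0,0,0,-1],[0,0,-2.1,0,0,0,-1],[0,0,-2.9,0,0,0,-1],[0,0,-3.7,0,0,0,-1],[0,0,-4,0,0,0,-1],[0,0,-4,0,0,0,-1]]]'
python3 - <<'E'
from h import *
st()
_,T=shot('wrist')
for t in ['tray_in','dryer','door_hinge','start_top']: print(t,lm(t,'wrist',T))
go([.56,.09,.19],Rdown(180))
E
```

```text
t: 7.35
tool_pos: [0.4455, -0.2791, 0.0042]
ee_rot: [0.0, -0.047, 0.999, -0.0]
contact_force: [0.1, 0.7, 0.2]
finger_gap: 0.0511
finger_force: 0.0
t: 8.02
tool_pos: [0.4453, -0.2787, 0.0039]
ee_rot: [0.0, -0.047, 0.999, 0.0]
contact_force: [-0.9, 3.1, 6.4]
finger_gap: 0.0234
finger_force: 30.0
t: 8.6
tool_pos: [0.4462, -0.2797, 0.1664]
ee_rot: [0.002, -0.047, 0.999, -0.002]
contact_force: [-0.6, -0.5, -2.1]
finger_gap: 0.0233
finger_force: 30.0
t 8.6 p [ 0.4462 -0.2797  0.1664] F [-0.6 -0.5 -2.1] gap 0.0233 ff 30.0
[[-0.996, -0.095, 0.004], [-0.095, 0.996, -0.003], [-0.004, -0.004, -1.0]] q [-0.65  0.37  1.77 -0.    1.   -2.31]
tray_in []
dryer []
door_hinge []
start_top []
row [-3.744, 8.896, -0.695] [0.02, -0.025, 1.084]
```

```bash
python3 -m crank '[[[-0.1,0.9,-0.3,0,0,0.1,-1],[-0.2,1.8,-0.8,0,0,0.2,-1],[-0.3,2.7,-1.4,0,0,0.4,-1],[-0.4,3.6,-1.4,0,0,0.6,-1],[-0.5,4.5,-1.4,0,0,0.8,-1],[-0.6,5.4,-1.4,0,0,1,-1],[-0.8,6.3,-1.4,0,0,1.08,-1],[-1,7.2,-1.4,0,0,1.08,-1],[-1.2,8.1,-1.4,0,0,1.08,-1],[-1.4,9,-1.4,0,0,1.08,-1],[-1.6,9.6,-1.4,0,0,1.08,-1],[-1.6,9.6,-1.4,0,0,1.08,-1]]]'
python3 - <<'E'
from h import *
o=st()
_,T=shot('wrist','w2')
for t in ['tray_in','dryer','door_hinge','start_top']: print(t,lm(t,'wrist',T))
_,T=shot('scene')
for t in ['tray_in','dryer','door_hinge','start_top']: print(t,lm(t,'scene',T))
_,T=shot('side')
for t in ['tray_in','dryer','door_hinge','start_top']: print(t,lm(t,'side',T))
E
```

```text
t: 9.85
tool_pos: [0.4726, 0.1131, 0.2183]
ee_rot: [-0.001, -0.002, 1.0, 0.0]
contact_force: [0.1, -0.1, -2.3]
finger_gap: 0.0233
finger_force: 30.0
t 9.85 p [0.4726 0.1131 0.2183] F [ 0.1 -0.1 -2.3] gap 0.0233 ff 30.0
[[-1.0, -0.004, -0.001], [-0.004, 1.0, 0.001], [0.001, 0.001, -1.0]] q [ 0.14  0.24  1.81  0.    1.1  -1.44]
tray_in []
dryer []
door_hinge []
start_top []
tray_in [(0.81, array([0.5651, 0.1462, 0.0188])), (0.32, array([0.6251, 0.4744, 0.0034]))]
dryer [(0.95, array([0.6233, 0.152 , 0.0018]))]
door_hinge [(0.84, array([0.6093, 0.2855, 0.0738])), (0.63, array([ 0.385 , -0.3642,  0.0675]))]
start_top [(0.71, array([0.6077, 0.2852, 0.0746])), (0.41, array([0.6769, 0.0747, 0.1696]))]
tray_in [(0.89, array([0.5641, 0.1461, 0.0224])), (0.25, array([ 0.6306, -0.2652,  0.0151]))]
dryer [(0.83, array([ 6.29e-01,  1.55e-01, -5.00e-04])), (0.7, array([0.6783, 0.0713, 0.1679]))]
door_hinge [(0.56, array([0.6084, 0.2859, 0.0793]))]
start_top [(0.66, array([0.6757, 0.071 , 0.1702])), (0.47, array([ 0.4578, -0.3863,  0.0105]))]
```

View pics/w2.png

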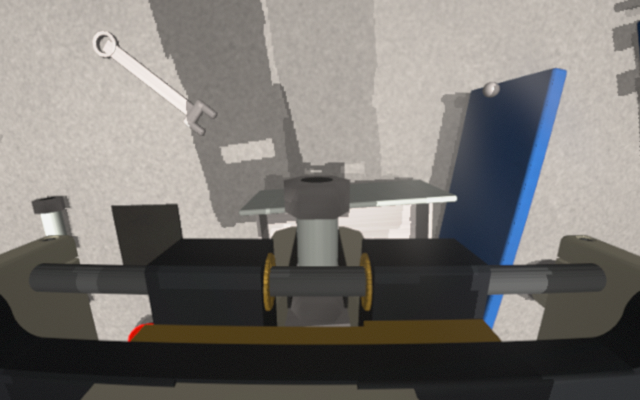

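The wrist view shows the union held at (318,230) and the tray panel's top edge running from about (240,212) to (456,199). The door is open to the right, with its lower tip at about (470,90) and its upper tip at (560,70). I'll take the yaw from these.

```bash
python3 - <<'E'
from h import *
T=T_wc('wrist')
a=onz('wrist',(240,212),.122,T); b=onz('wrist',(456,199),.122,T); d=b-a
print(a.round(4),b.round(4),np.linalg.norm(d),'yaw',np.degrees(np.arctan2(-d[0],d[1])))
t=onz('wrist',(560,70),.146,T); print('door tip',t, 'door angle from hinge', np.degrees(np.arctan2(t[1]-.285,t[0]-.609)), np.hypot(t[1]-.285,t[0]-.609))
ti=np.array([.565,.1465])
ps=np.radians(np.degrees(np.arctan2(-d[0],d[1])))
ex=np.array([np.cos(ps),np.sin(ps)]); ey=np.array([-ex[1],ex[0]])
for y in [-.057,0,.057]:
    p=ti+.012*ex+y*ey; print('place',p.round(4))
print('dryer->hinge in frame', (np.array([.609,.285])-ti)@ex,(np.array([.609,.285])-ti)@ey,'btn',(np.array([.677,.073])-ti)@ex,(np.array([.677,.073])-ti)@ey)
E
```

```text
[0.4823 0.0345 0.122 ] [0.4694 0.2455 0.122 ] 0.21144661494455602 yaw 3.514825307456683
door tip [0.35441305 0.31028493 0.146     ] door angle from hinge 174.32812932793874 0.2558394897972232
place [0.5805 0.0903]
place [0.577  0.1472]
place [0.5735 0.2041]
dryer->hinge in frame 0.052408227154874504 0.13554197772824136 btn 0.10728327430222688 -0.08022810639042385
```

```bash
cat >> h.py <<'E'
ti=np.array([.565,.1465]); ps=np.radians(3.5); ex=np.array([np.cos(ps),np.sin(ps)]); ey=np.array([-ex[1],ex[0]])
def tr(x,y,z): return np.r_[ti+x*ex+y*ey,z]
E
python3 - <<'E'
from h import *
f=go(tr(.008,-.064,.16),Rdown(183.5)); f=go(tr(.008,-.064,.0292),Rdown(183.5),f)
E
```

```text
row [-2.608, -0.659, 1.486] [0.0, 0.0, -0.697]
row [0.0, 0.0, 3.27] [0.0, 0.0, 0.0]
```

```bash
python3 -m crank '[[[-0.8,-0.2,0,0,0,-0.3,-1],[-1.6,-0.4,0.3,0,0,-0.7,-1],[-2.4,-0.6,0.8,0,0,-0.7,-1],[-2.61,-0.66,1.5,0,0,-0.7,-1],[-2.61,-0.66,2,0,0,-0.7,-1],[-2.61,-0.66,2.6,0,0,-0.7,-1],[-2.61,-0.66,3.2,0,0,-0.7,-1],[-2.61,-0.66,3.8,0,0,-0.7,-1],[-2.61,-0.66,4.3,0,0,-0.7,-1],[-2.61,-0.66,4.6,0,0,-0.7,-1],[-2.61,-0.66,4.75,0,0,-0.7,-1],[-2.61,-0.66,4.75,0,0,-0.7,-1]]]'
python3 - <<'E'
from h import *
st()
E
```

```text
t: 11.6
tool_pos: [0.5771, 0.0831, 0.029]
ee_rot: [-0.0, -0.031, 1.0, -0.0]
contact_force: [-0.4, -0.9, -2.2]
finger_gap: 0.0233
finger_force: 30.0
t 11.6 p [0.5771 0.0831 0.029 ] F [-0.4 -0.9 -2.2] gap 0.0233 ff 30.0
[[-0.998, -0.061, -0.0], [-0.061, 0.998, -0.0], [0.0, -0.0, -1.0]] q [ 0.06  0.66  1.69 -0.    0.79 -1.57]
```

```bash
python3 -m crank '[[[0,0,0.03,0,0,0,-1],[0,0,0.03,0,0,0,-1],[0,0,0.03,0,0,0,-0.36],[0,0,0.03,0,0,0,-0.36],[0,0,0.03,0,0,0,-0.36],[0,0,0.03,0,0,0,-0.36],[0,0,-0.5,0,0,0,-0.36],[0,0,-1.3,0,0,0,-0.36],[0,0,-2.2,0,0,0,-0.36],[0,0,-3.2,0,0,0,-0.36],[0,0,-4,0,0,0,-0.36],[0,0,-4,0,0,0,-0.36]]]'
python3 - <<'E'
from h import *
st(); unions(['scene','side']); go([.534,-.268,.15],Rdown(182.5))
E
```

```text
t: 12.6
tool_pos: [0.5798, 0.0834, 0.1964]
ee_rot: [0.005, -0.031, 1.0, 0.0]
contact_force: [1.0, -1.4, -0.1]
finger_gap: 0.03
finger_force: 0.0
t 12.6 p [0.5798 0.0834 0.1964] F [ 1.  -1.4 -0.1] gap 0.03 ff 0.0
[[-0.998, -0.062, 0.01], [-0.062, 0.998, 0.001], [-0.01, -0.0, -1.0]] q [ 0.06  0.43  1.59 -0.    1.11 -1.57]
scene lm [(0.84, array([ 0.6336, -0.2752,  0.0126])), (0.83, array([ 0.5314, -0.2681,  0.0124])), (0.45, array([0.5777, 0.0849, 0.0387]))]
 tr 0.91 293 [ 0.632 -0.27 ] ang 13.3 [0.027 0.09 ]
 tr 0.84 338 [ 0.536 -0.267] ang 0.6 [0.032 0.093]
 tr 0.75 164 [0.555 0.101] ang 174.1 [0.029 0.071]
side lm [(0.78, array([ 0.5367, -0.2672,  0.0116])), (0.7, array([0.577 , 0.0819, 0.0406])), (0.6, array([ 0.6355, -0.2662,  0.0107]))]
 tr 0.94 446 [ 0.63  -0.272] ang 15.5 [0.032 0.096]
 tr 0.81 523 [ 0.533 -0.27 ] ang 2.5 [0.038 0.088]
 tr 0.61 134 [0.583 0.119] ang 7.0 [0.025 0.093]
row [1.592, -8.696, 0.952] [-0.001, -0.029, 0.204]
```

The first union is lying in the tray. I'll fetch the middle one next.

```bash
python3 -m crank '[[[0.2,-0.9,0,0,0,0.2,0.3],[0.4,-1.8,0,0,0,0.2,0.3],[0.6,-2.7,0,0,0,0.2,0.3],[0.8,-3.6,0,0,0,0.2,0.3],[1,-4.5,0,0,0,0.2,0.3],[1.2,-5.4,0,0,0,0.2,0.3],[1.3,-6.3,0.2,0,0,0.2,0.3],[1.4,-7.2,0.5,0,0,0.2,0.3],[1.5,-8.1,0.9,0,0,0.2,0.3],[1.59,-8.7,1.2,0,0,0.2,0.3],[1.59,-8.7,1.5,0,0,0.2,0.3],[1.59,-8.7,1.5,0,0,0.2,0.3]]]'
python3 - <<'E'
from h import *
st(); unions(['wrist']); go([.534,-.268,.0045],Rdown(182.5))
E
```

```text
t: 13.9
tool_pos: [0.5331, -0.2681, 0.1259]
ee_rot: [-0.002, -0.021, 1.0, 0.002]
contact_force: [1.6, 1.2, 0.1]
finger_gap: 0.0603
finger_force: 0.0
t 13.9 p [ 0.5331 -0.2681  0.1259] F [1.6 1.2 0.1] gap 0.0603 ff 0.0
[[-0.999, -0.042, -0.005], [-0.042, 0.999, 0.003], [0.005, 0.003, -1.0]] q [-0.54  0.54  1.6   0.    1.   -2.16]
wrist lm [(0.96, array([ 0.6332, -0.2662,  0.0164])), (0.65, array([ 0.5347, -0.2661,  0.0106]))]
 tr 0.95 1343 [ 0.632 -0.268] ang 11.9 [0.033 0.117]
 tr 0.6 2427 [ 0.534 -0.266] ang 1.8 [0.031 0.092]
 tr 0.4 574 [ 0.466 -0.421] ang 106.9 [0.021 0.025]
row [0.027, -0.024, 3.125] [0.005, -0.004, 0.015]
```

```bash
python3 -m crank '[[[0,0.02,0.8,0,0,0,0.3],[0,0.02,1.6,0,0,0,0.3],[0,0.02,2.4,0,0,0,0.3],[0,0.02,2.9,0,0,0,0.3],[0,0.02,3.03,0,0,0,0.3],[0,0.02,3.03,0,0,0,0.3],[0,0.02,3.03,0,0,0,-1],[0,0.02,3.03,0,0,0,-1],[0,0.02,3.03,0,0,0,-1],[0,0.02,3.03,0,0,0,-1],[0,0.02,3.03,0,0,0,-1],[0,0.02,3.03,0,0,0,-1]]]' 30
python3 -m crank '[[[0,0,0,0,0,0,-1],[0,0,0,0,0,0,-1],[0,0,0,0,0,0,-1],[0,0,-0.5,0,0,0,-1],[0,0,-1.3,0,0,0,-1],[0,0,-2.1,0,0,0,-1],[0,0,-3,0,0,0,-1],[0,0,-3.9,0,0,0,-1],[0,0,-4.8,0,0,0,-1],[0,0,-5,0,0,0,-1],[0,0,-5,0,0,0,-1]]]'
python3 - <<'E'
from h import *
st(); f=go(tr(.008,.028,.2),Rdown(183.5)); f=go(tr(.008,.028,.0292),Rdown(183.5),f)
E
```

```text
t: 15.05
tool_pos: [0.535, -0.2674, 0.0087]
ee_rot: [0.0, -0.022, 1.0, -0.0]
contact_force: [-0.9, -0.3, -0.3]
finger_gap: 0.0251
finger_force: 0.0
t: 15.97
tool_pos: [0.5357, -0.2678, 0.2105]
ee_rot: [0.002, -0.022, 1.0, -0.001]
contact_force: [0.2, 1.0, -3.1]
finger_gap: 0.0233
finger_force: 30.0
t 15.97 p [ 0.5357 -0.2678  0.2105] F [ 0.2  1.  -3.1] gap 0.0233 ff 30.0
[[-0.999, -0.044, 0.004], [-0.044, 0.999, -0.002], [-0.004, -0.002, -1.0]] q [-0.54  0.45  1.53 -0.    1.16 -2.16]
row [-1.375, 11.019, 0.241] [-0.028, 0.04, -0.196]
row [0.0, 0.0, 4.27] [0.0, 0.0, 0.0]
```

```bash
python3 -m crank '[[[-0.1,0.9,0,0,0,0,-1],[-0.2,1.8,0,0,0,0,-1],[-0.3,2.7,0,0,0,0,-1],[-0.4,3.6,0,0,0,0,-1],[-0.5,4.5,0,0,0,0,-1],[-0.6,5.4,0,0,0,-0.2,-1],[-0.8,6.3,0,0,0,-0.2,-1],[-0.9,7.2,0,0,0,-0.2,-1],[-1,8.1,0,0,0,-0.2,-1],[-1.1,9,0,0,0,-0.2,-1],[-1.3,10,0,0,0,-0.2,-1],[-1.37,10.8,0,0,0,-0.2,-1]]]'
python3 -m crank '[[[0,0.22,0.3,0,0,0,-1],[0,0.22,0.9,0,0,0,-1],[0,0.22,1.5,0,0,0,-1],[0,0.22,2.1,0,0,0,-1],[0,0.22,2.7,0,0,0,-1],[0,0.22,3.3,0,0,0,-1],[0,0.22,3.8,0,0,0,-1],[0,0.22,4.2,0,0,0,-1],[0,0.22,4.4,0,0,0,-1],[0,0.22,4.4,0,0,0,-1]]]'
python3 - <<'E'
from h import *
st();go(tr(.008,.028,.0335),Rdown(183.5))
E
```

```text
t: 16.97
tool_pos: [0.5698, 0.1691, 0.2055]
ee_rot: [-0.002, -0.031, 1.0, -0.0]
contact_force: [0.8, -0.5, -3.2]
finger_gap: 0.023
finger_force: 30.0
t: 17.8
tool_pos: [0.5696, 0.1747, 0.0302]
ee_rot: [-0.001, -0.031, 1.0, -0.0]
contact_force: [-1.3, -0.3, -2.4]
finger_gap: 0.0234
finger_force: 30.0
t 17.8 p [0.5696 0.1747 0.0302] F [-1.3 -0.3 -2.4] gap 0.0234 ff 30.0
[[-0.998, -0.061, -0.001], [-0.061, 0.998, -0.001], [0.001, -0.001, -1.0]] q [ 0.22  0.68  1.65 -0.    0.81 -1.41]
row [-0.043, 0.003, -0.082] [-0.007, -0.017, 0.002]
```

```bash
python3 -m crank '[[[0,0,0.04,0,0,0,-1],[0,0,0.05,0,0,0,-1],[0,0,0.05,0,0,0,-0.36],[0,0,0.05,0,0,0,-0.36],[0,0,0.05,0,0,0,-0.36],[0,0,0.05,0,0,0,-0.36],[0,0,-0.5,0,0,0,-0.36],[0,0,-1.3,0,0,0,-0.36],[0,0,-2.2,0,0,0,-0.36],[0,0,-3.2,0,0,0,-0.36],[0,0,-4,0,0,0,-0.36],[0,0,-4,0,0,0,-0.36]]]'
python3 - <<'E'
from h import *
st(); unions(['scene','side']); go([.632,-.27,.13],Rdown(193.5))
E
```

```text
t: 18.8
tool_pos: [0.5725, 0.1761, 0.1987]
ee_rot: [0.005, -0.031, 1.0, 0.001]
contact_force: [0.9, 0.2, 1.3]
finger_gap: 0.03
finger_force: 0.0
t 18.8 p [0.5725 0.1761 0.1987] F [0.9 0.2 1.3] gap 0.03 ff 0.0
[[-0.998, -0.062, 0.009], [-0.062, 0.998, 0.002], [-0.009, 0.002, -1.0]] q [ 0.22  0.45  1.55 -0.    1.13 -1.41]
scene lm [(0.75, array([0.5806, 0.0831, 0.0391])), (0.64, array([0.5701, 0.1713, 0.0359])), (0.58, array([ 0.6284, -0.273 ,  0.0142]))]
 tr 0.63 162 [0.563 0.101] ang 173.6 [0.028 0.072]
 tr 0.63 347 [ 0.631 -0.27 ] ang 13.8 [0.031 0.093]
 tr 0.52 197 [0.555 0.193] ang 1.9 [0.034 0.081]
 tr 0.51 416 [ 0.592 -0.414] ang 146.1 [0.039 0.071]
side lm [(0.98, array([ 0.6329, -0.2659,  0.0093])), (0.72, array([0.573 , 0.1779, 0.0369])), (0.69, array([0.5777, 0.0818, 0.0417]))]
 tr 0.78 522 [ 0.628 -0.271] ang 16.0 [0.036 0.096]
 tr 0.71 107 [0.589 0.119] ang 5.2 [0.022 0.088]
 tr 0.63 270 [0.572 0.2  ] ang 6.8 [0.051 0.092]
row [-0.884, -11.208, 1.515] [-0.002, -0.033, -1.995]
```

```bash
python3 -m crank '[[[0,-0.9,0,0,0,0,0.3],[0,-1.8,0,0,0,0,0.3],[0,-2.7,0,0,0,0,0.3],[0,-3.6,0,0,0,-0.4,0.3],[0,-4.5,0,0,0,-0.8,0.3],[0,-5.4,0,0,0,-1.2,0.3],[-0.2,-6.3,0,0,0,-1.6,0.3],[-0.4,-7.2,0,0,0,-2,0.3],[-0.6,-8.1,0.2,0,0,-2,0.3],[-0.8,-9,0.5,0,0,-2,0.3],[-0.87,-10,0.9,0,0,-2,0.3],[-0.87,-10.9,1.2,0,0,-2,0.3]]]'
python3 -m crank '[[[0,-0.3,0,0,0,0,0.3],[0,-0.3,0,0,0,0,0.3]]]'
python3 - <<'E'
from h import *
st(); unions(['wrist']); go([.631,-.270,.0045],Rdown(194))
T=T_wc('side')
for p in [(417,263),(447,270),(478,400)]: print(onz('side',p,0,T).round(3))
E
```

```text
t: 20.1
tool_pos: [0.6313, -0.2591, 0.1417]
ee_rot: [-0.001, -0.118, 0.993, 0.001]
contact_force: [0.2, -0.5, 1.3]
finger_gap: 0.0605
finger_force: 0.0
t: 20.27
tool_pos: [0.6335, -0.2716, 0.1419]
ee_rot: [-0.001, -0.116, 0.993, 0.001]
contact_force: [0.2, 0.2, 0.2]
finger_gap: 0.0605
finger_force: 0.0
t 20.27 p [ 0.6335 -0.2716  0.1419] F [0.2 0.2 0.2] gap 0.0605 ff 0.0
[[-0.973, -0.231, -0.003], [-0.231, 0.973, 0.001], [0.002, 0.002, -1.0]] q [-0.47  0.68  1.32 -0.    1.15 -2.28]
wrist lm [(0.95, array([ 0.6324, -0.2651,  0.0157]))]
 tr 0.75 2377 [ 0.629 -0.269] ang 13.3 [0.033 0.091]
row [0.095, -0.035, 3.493] [0.007, -0.002, -0.087]
[ 0.737 -0.132  0.   ]
[ 0.806 -0.167  0.   ]
[ 0.737 -0.492  0.   ]
```

```bash
python3 -m crank '[[[0.06,0.05,0.8,0,0,0,0.3],[0.06,0.05,1.6,0,0,0,0.3],[0.06,0.05,2.4,0,0,0,0.3],[0.06,0.05,3.1,0,0,0,0.3],[0.06,0.05,3.43,0,0,0,0.3],[0.06,0.05,3.43,0,0,0,0.3],[0.06,0.05,3.43,0,0,0,-1],[0.06,0.05,3.43,0,0,0,-1],[0.06,0.05,3.43,0,0,0,-1],[0.06,0.05,3.43,0,0,0,-1],[0.06,0.05,3.43,0,0,0,-1],[0.06,0.05,3.43,0,0,0,-1]]]' 30
python3 -m crank '[[[0,0,0,0,0,0,-1],[0,0,0,0,0,0,-1],[0,0,0,0,0,0,-1],[0,0,-0.5,0,0,0,-1],[0,0,-1.3,0,0,0,-1],[0,0,-2.1,0,0,0,-1],[0,0,-3,0,0,0,-1],[0,0,-3.9,0,0,0,-1],[0,0,-4.8,0,0,0,-1],[0,0,-5,0,0,0,-1],[0,0,-5,0,0,0,-1]]]'
python3 - <<'E'
from h import *
st(); f=go(tr(.008,-.018,.2),Rdown(183.5))
E
```

```text
t: 21.42
tool_pos: [0.6318, -0.2681, 0.0077]
ee_rot: [0.0, -0.118, 0.993, -0.0]
contact_force: [0.9, -3.4, 1.6]
finger_gap: 0.0249
finger_force: 1.3
t: 22.33
tool_pos: [0.6324, -0.2682, 0.2097]
ee_rot: [0.002, -0.118, 0.993, -0.001]
contact_force: [0.0, -0.2, -2.9]
finger_gap: 0.0233
finger_force: 30.0
t 22.33 p [ 0.6324 -0.2682  0.2097] F [ 0.  -0.2 -2.9] gap 0.0233 ff 30.0
[[-0.972, -0.234, 0.004], [-0.234, 0.972, -0.002], [-0.003, -0.003, -1.0]] q [-0.47  0.61  1.27  0.    1.26 -2.28]
row [-0.903, 9.997, 0.217] [-0.028, 0.041, 2.004]
```

```bash
python3 -m crank '[[[0,0.9,0,0,0,0,-1],[0,1.8,0,0,0,0,-1],[-0.1,2.7,0,0,0,0.3,-1],[-0.2,3.6,0,0,0,0.6,-1],[-0.3,4.5,0,0,0,0.9,-1],[-0.5,5.4,0,0,0,1.2,-1],[-0.6,6.3,0,0,0,1.5,-1],[-0.7,7.2,0,0,0,1.8,-1],[-0.9,8.1,0,0,0,2,-1],[-0.9,9,0,0,0,2,-1],[-0.9,10,0,0,0,2,-1],[-0.9,10,0,0,0,2,-1]]]'
python3 - <<'E'
from h import *
st(); f=go(tr(.008,-.018,.0292),Rdown(183.5))
E
```

```text
t: 23.33
tool_pos: [0.5702, 0.1349, 0.2044]
ee_rot: [-0.002, -0.033, 0.999, 0.001]
contact_force: [0.4, 0.5, -1.8]
finger_gap: 0.0229
finger_force: 30.0
t 23.33 p [0.5702 0.1349 0.2044] F [ 0.4  0.5 -1.8] gap 0.0229 ff 30.0
[[-0.998, -0.065, -0.005], [-0.065, 0.998, 0.001], [0.005, 0.001, -1.0]] q [ 0.15  0.43  1.57  0.    1.15 -1.49]
row [-0.107, -0.158, 4.378] [0.015, -0.053, 0.051]
```

```bash
python3 -m crank '[[[0,0,0,0,0,0,-1],[0,0,0,0,0,0,-1],[0,0,0.6,0,0,0,-1],[0,0,1.4,0,0,0,-1],[0,0,2.2,0,0,0,-1],[0,0,2.9,0,0,0,-1],[0,0,3.5,0,0,0,-1],[0,0,4,0,0,0,-1],[0,0,4.3,0,0,0,-1],[0,0,4.4,0,0,0,-1],[0,0,4.4,0,0,0,-1]]]'
python3 - <<'E'
from h import *
st();go(tr(.008,-.018,.0285),Rdown(183.5))
E
```

```text
t: 24.25
tool_pos: [0.5735, 0.1283, 0.0306]
ee_rot: [0.0, -0.03, 1.0, -0.0]
contact_force: [-0.1, -0.0, -2.1]
finger_gap: 0.0232
finger_force: 30.0
t 24.25 p [0.5735 0.1283 0.0306] F [-0.1 -0.  -2.1] gap 0.0232 ff 30.0
[[-0.998, -0.06, 0.0], [-0.06, 0.998, -0.0], [0.0, -0.0, -1.0]] q [ 0.14  0.66  1.68 -0.    0.8  -1.49]
row [-0.015, 0.016, 0.053] [-0.003, -0.0, -0.01]
```

```bash
python3 -m crank '[[[0,0.02,0.05,0,0,0,-1],[0,0.02,0.06,0,0,0,-1],[0,0.02,0.06,0,0,0,-0.36],[0,0.02,0.06,0,0,0,-0.36],[0,0.02,0.06,0,0,0,-0.36],[0,0.02,0.06,0,0,0,-0.36],[0,0.02,-0.5,0,0,0,-0.36],[0,0.02,-1.3,0,0,0,-0.36],[0,0.02,-2.2,0,0,0,-0.36],[0,0.02,-3.2,0,0,0,-0.36],[0,0.02,-4.2,0,0,0,-0.36],[0,0,-4.2,0,0,0,-0.36]]]'
python3 - <<'E'
from h import *
st(); unions(['scene','side'])
for c in ['scene','side']:
    _,T=shot(c); print(lm('cup',c,T,1),lm('cup_lip',c,T,1),lm('bottle',c,T,1))
    d=trace('cup',c)[0]['pixels']
f=go([.46,-.408,.26],Rdown(180))
E
```

```text
t: 25.25
tool_pos: [0.576, 0.1301, 0.2068]
ee_rot: [0.006, -0.031, 1.0, 0.001]
contact_force: [0.9, -0.4, 1.0]
finger_gap: 0.0296
finger_force: 0.0
t 25.25 p [0.576  0.1301 0.2068] F [ 0.9 -0.4  1. ] gap 0.0296 ff 0.0
[[-0.998, -0.062, 0.011], [-0.062, 0.998, 0.002], [-0.011, 0.001, -1.0]] q [ 0.14  0.43  1.56  0.    1.14 -1.49]
scene lm [(0.61, array([0.5726, 0.1282, 0.039 ])), (0.51, array([0.5853, 0.08  , 0.0403])), (0.47, array([0.5687, 0.1745, 0.0367]))]
 tr 0.57 173 [0.553 0.194] ang 1.4 [0.035 0.077]
 tr 0.47 221 [0.554 0.147] ang 0.7 [0.037 0.085]
 tr 0.45 159 [0.56  0.102] ang 177.0 [0.03  0.067]
side lm [(0.79, array([0.5717, 0.1755, 0.0332])), (0.58, array([0.576 , 0.1341, 0.035 ])), (0.53, array([0.5846, 0.08  , 0.0383]))]
 tr 0.73 263 [0.579 0.153] ang 2.6 [0.05 0.09]
 tr 0.43 155 [0.589 0.119] ang 5.5 [0.027 0.095]
[(0.62, array([ 0.4596, -0.4132,  0.0014]))] [(0.65, array([ 0.3918, -0.3603,  0.0658]))] [(0.97, array([ 6.016e-01, -4.180e-01,  4.000e-04]))]
[(0.65, array([ 0.4598, -0.4042,  0.0015]))] [(0.63, array([ 0.382 , -0.3649,  0.0675]))] [(0.6, array([ 6.062e-01, -4.239e-01, -2.000e-04]))]
row [3.646, -13.238, -1.524] [-0.0, -0.0, 0.705]
```

All three unions are in the tray. I'll move to the cup and turn the camera to the outer side.

```bash
python3 -m crank '[[[0.3,-1,-0.5,0,0,1,1],[0.6,-2,-1,0,0,2.4,1],[1,-3,-1.5,0,0,3.8,1],[1.3,-4,-1.5,0,0,5.2,1],[1.6,-5,-1.5,0,0,6.6,1],[2,-6,-1.5,0,0,8,1],[2.3,-7,-1.5,0,0,9.4,1],[2.6,-8,-1.5,0,0,10.8,1],[2.9,-9,-1.5,0,0,12.2,1],[3.2,-10,-1.5,0,0,13.6,1],[3.5,-11,-1.5,0,0,15,1],[3.6,-11.8,-1.5,0,0,16.4,1]]]'
python3 - <<'E'
from h import *
st(); go([.44,-.39,.26],Rdown(30))
go([.44,-.39,.26],Rdown(-31),(np.array([.44,-.39,.26]),Rdown(30)))
E
```

```text
t: 27.05
tool_pos: [0.4578, -0.3461, 0.2593]
ee_rot: [0.0, 0.635, 0.773, -0.0]
contact_force: [0.8, 0.5, -0.1]
finger_gap: 0.0927
finger_force: 0.0
t 27.05 p [ 0.4578 -0.3461  0.2593] F [ 0.8  0.5 -0.1] gap 0.0927 ff 0.0
[[-0.194, 0.981, 0.0], [0.981, 0.194, -0.0], [-0.0, 0.0, -1.0]] q [-0.73  0.36  1.54 -0.    1.25 -0.92]
row [-0.992, -0.65, -0.016] [0.003, 0.001, 14.232]
row [0.0, 0.0, 0.0] [0.0, 0.0, 12.2]
```

```bash
python3 -m crank '[[[-0.3,-0.2,0,0,0,1.4,1],[-0.6,-0.4,0,0,0,2.8,1],[-1,-0.6,0,0,0,4.2,1],[-1,-0.65,0,0,0,5.6,1],[-1,-0.65,0,0,0,7,1],[-1,-0.65,0,0,0,8.4,1],[-1,-0.65,0,0,0,9.8,1],[-1,-0.65,0,0,0,11.2,1],[-1,-0.65,0,0,0,12.6,1],[-1,-0.65,0,0,0,14,1],[-1,-0.65,0,0,0,14.2,1]]]'
python3 -m crank '[[[0,0,0,0,0,1.4,1],[0,0,0,0,0,2.8,1],[0,0,0,0,0,4.2,1],[0,0,0,0,0,5.6,1],[0,0,0,0,0,7,1],[0,0,0,0,0,8.4,1],[0,0,0,0,0,9.8,1],[0,0,0,0,0,11.2,1],[0,0,0,0,0,12.2,1],[0,0,0,0,0,12.2,1],[0,0,0,0,0,12.2,1]]]'
python3 - <<'E'
from h import *
st(); _,T=shot('wrist','w3'); print(lm('cup','wrist',T,2),lm('cup_lip','wrist',T,2),lm('bottle','wrist',T,1),lm('nut1','wrist',T,8))
E
```

```text
t: 27.97
tool_pos: [0.4415, -0.3885, 0.2591]
ee_rot: [0.0, 0.965, 0.26, 0.0]
contact_force: [0.7, 0.4, 0.0]
finger_gap: 0.093
finger_force: 0.0
t: 28.88
tool_pos: [0.4416, -0.3885, 0.259]
ee_rot: [0.0, 0.966, -0.26, 0.0]
contact_force: [0.8, 0.8, -0.3]
finger_gap: 0.0929
finger_force: 0.0
t 28.88 p [ 0.4416 -0.3885  0.259 ] F [ 0.8  0.8 -0.3] gap 0.0929 ff 0.0
[[0.864, -0.503, -0.0], [-0.503, -0.864, -0.0], [0.0, 0.0, -1.0]] q [-0.8   0.38  1.5  -0.    1.26  1.3 ]
[(0.71, array([ 4.622e-01, -4.042e-01,  3.000e-04]))] [(0.7, array([ 0.39  , -0.3684,  0.0706]))] [(0.7, array([ 0.5981, -0.4214, -0.001 ]))] [(0.68, array([ 0.4792, -0.4022,  0.006 ])), (0.65, array([ 0.4536, -0.3911,  0.0092])), (0.64, array([ 0.4682, -0.4242,  0.0117]))]
```

View pics/w3.png

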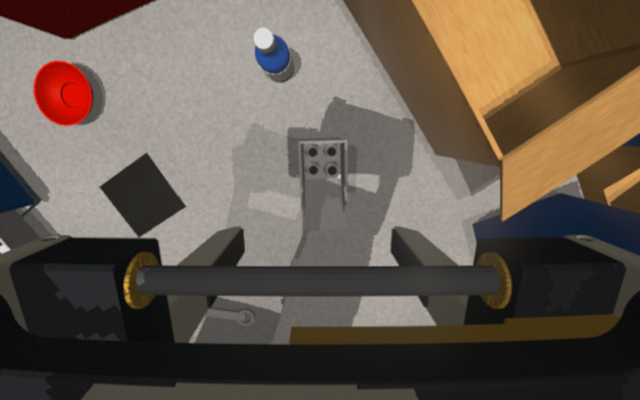

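The wrist view shows the cup at (323,170) with four nuts in view, its back rim running from (300,142) to (347,142) and its spout at about (320,228). The bottle is at (270,50). A wooden box edge runs from (345,0) to (503,215), so I need its height to check clearance.

```bash
python3 - <<'E'
from h import *
Tw=T_wc('wrist');Ts=T_wc('scene')
c1,v1=ray('wrist',(503,215),Tw)
for q in [(120,335),(215,383)]:
    c2,v2=ray('scene',q,Ts)
    A=np.c_[v1,-v2]; s=np.linalg.lstsq(A,c2-c1,rcond=None)[0]; print(q,(c1+s[0]*v1).round(3),(c2+s[1]*v2).round(3))
a=onz('wrist',(300,142),.075,Tw);b=onz('wrist',(347,142),.075,Tw);d=b-a
print('rim',a.round(4),b.round(4),np.linalg.norm(d),'yaw of x',np.degrees(np.arctan2(d[1],d[0]))+90, 'mid',((a+b)/2).round(4))
for z in (0.,.05,.1,.15): print(z,[onz('wrist',p,z,Tw).round(3)[:2] for p in [(345,0),(420,105),(503,215)]])
E
```

```text
(120, 335) [ 0.313 -0.559  0.123] [ 0.341 -0.559  0.105]
(215, 383) [ 0.454 -0.455  0.351] [ 0.67  -0.545  0.26 ]
rim [ 0.5002 -0.3975  0.075 ] [ 0.4711 -0.4471  0.075 ] 0.05752384879433703 yaw of x -30.368792731189018 mid [ 0.4857 -0.4223  0.075 ]
0.0 [array([ 0.632, -0.543]), array([ 0.458, -0.57 ]), array([ 0.238, -0.615])]
0.05 [array([ 0.617, -0.529]), array([ 0.463, -0.553]), array([ 0.269, -0.593])]
0.1 [array([ 0.601, -0.514]), array([ 0.468, -0.535]), array([ 0.3 , -0.57])]
0.15 [array([ 0.585, -0.5  ]), array([ 0.472, -0.518]), array([ 0.33 , -0.547])]
```

```bash
python3 - <<'E'
import numpy as np
D=np.array([[.351,1.652,.5497,.2181],[-.05,1.97,.3754,.2801],[.36,1.49,.5841,.2787],[.66,1.69,.5831,.029],[.68,1.32,.6893,.1419],[.5,1.83,.5278,.0785],[.61,1.27,np.hypot(.6324,.2682),.2097],[.38,1.5,np.hypot(.4416,.3885),.259],[.24,1.81,np.hypot(.4726,.1131),.2183]])
A=[];b=[]
for q2,q3,r,z in D:
    s=q2+q3
    A+=[[1,0,np.sin(q2),np.sin(s),np.cos(s)],[0,1,np.cos(q2),np.cos(s),-np.sin(s)]]; b+=[r,z]
x,res,_,_=np.linalg.lstsq(np.array(A),b,rcond=None); print(x,np.abs(np.array(A)@x-b).max())
E
```

```text
[ 0.00245023 -0.01941529  0.48789059  0.4373178   0.04056802] 0.0029514416603518834
```

```bash
python3 - <<'E'
from h import *
f=go([.460,-.4075,.13],Rdown(-30.5)); go([.460,-.4075,.024],Rdown(-30.5),f)
E
```

```text
row [0.638, 0.176, 3.226] [0.0, 0.0, 0.027]
row [0.0, 0.0, 2.65] [0.0, 0.0, 0.0]
```

```bash
python3 -m crank '[[[0.5,0.15,0.8,0,0,0,1],[0.62,0.16,1.6,0,0,0,1],[0.62,0.16,2.4,0,0,0,1],[0.62,0.16,3,0,0,0,1],[0.62,0.16,3.6,0,0,0,1],[0.62,0.16,4.2,0,0,0,1],[0.62,0.16,4.8,0,0,0,1],[0.62,0.16,5.3,0,0,0,1],[0.62,0.16,5.7,0,0,0,1],[0.62,0.16,5.86,0,0,0,1],[0.62,0.16,5.86,0,0,0,1],[0.62,0.16,5.86,0,0,0,1]]]'
python3 -m crank '[[[0,0,0,0,0,0,-1],[0,0,0,0,0,0,-1],[0,0,0,0,0,0,-1],[0,0,0,0,0,0,-1],[0,0,0,0,0,0,-1],[0,0,0,0,0,0,-1],[0,0,0,0,0,0,-1],[0,0,0,0,0,0,-1]]]' 50
```

```text
t: 30.13
tool_pos: [0.4599, -0.4069, 0.0252]
ee_rot: [0.0, 0.965, -0.263, 0.0]
contact_force: [0.8, 0.7, 0.2]
finger_gap: 0.093
finger_force: 0.0
t: 30.8
tool_pos: [0.4598, -0.4068, 0.0249]
ee_rot: [0.0, 0.965, -0.263, 0.0]
contact_force: [-0.4, 0.1, 4.3]
finger_gap: 0.0602
finger_force: 49.7
```

```bash
python3 -m crank '[[[0,0,-0.3,0,0,0,-1],[0,0,-0.8,0,0,0,-1],[0,0,-1.4,0,0,0,-1],[0,0,-2,0,0,0,-1],[0,0,-2.6,0,0,0,-1],[0,0,-3.2,0,0,0,-1],[0,0,-3.8,0,0,0,-1],[0,0,-4.4,0,0,0,-1],[0,0,-5,0,0,0,-1],[0,0,-5.5,0,0,0,-1],[0,0,-5.8,0,0,0,-1],[0,0,-5.8,0,0,0,-1]]]'
python3 - <<'E'
from h import *
st(); _,T=shot('wrist'); print(lm('cup','wrist',T,1),lm('cup_lip','wrist',T,1))
L=tr(-.035,.03,.245); lip=np.array([-.088,0,-.044])
go([.48,-.1,.257],Rdown(31.5))
f=(np.array([.48,-.1,.257]),Rdown(31.5)); Rt=Rdown(93.5); go(L-Rt.apply(lip),Rt,f)
E
```

```text
t: 31.8
tool_pos: [0.4602, -0.4071, 0.2594]
ee_rot: [0.001, 0.965, -0.263, 0.002]
contact_force: [-0.2, -0.4, -3.4]
finger_gap: 0.0602
finger_force: 49.7
t 31.8 p [ 0.4602 -0.4071  0.2594] F [-0.2 -0.4 -3.4] gap 0.0602 ff 49.7
[[0.862, -0.507, 0.003], [-0.507, -0.862, -0.003], [0.004, 0.001, -1.0]] q [-0.8   0.43  1.43  0.    1.28  1.3 ]
[(0.74, array([ 0.4633, -0.4061,  0.2345]))] []
row [-3.435, -6.859, -0.034] [-0.02, 0.019, -12.395]
row [5.644, -7.16, 1.4] [0.0, 0.0, -12.4]
```

```bash
python3 -m crank '[[[-0.1,-0.3,0,0,0,-0.5,-1],[-0.4,-0.9,0,0,0,-1.7,-1],[-0.7,-1.5,0,0,0,-2.9,-1],[-1.1,-2.2,0,0,0,-4.1,-1],[-1.4,-2.9,0,0,0,-5.3,-1],[-1.8,-3.6,0,0,0,-6.5,-1],[-2.1,-4.3,0,0,0,-7.7,-1],[-2.5,-5,0,0,0,-8.9,-1],[-2.8,-5.7,0,0,0,-10.1,-1],[-3.1,-6.3,0,0,0,-11.3,-1],[-3.4,-6.8,0,0,0,-12.3,-1],[-3.43,-6.86,0,0,0,-12.4,-1]]]'
python3 -m crank '[[[0.3,-0.4,0,0,0,-0.7,-1],[0.8,-1.1,0,0,0,-1.9,-1],[1.3,-1.8,0,0,0,-3.1,-1],[1.9,-2.5,0,0,0,-4.3,-1],[2.5,-3.2,0,0,0,-5.5,-1],[3.1,-4,0,0,0,-6.7,-1],[3.7,-4.7,0,0,0,-7.9,-1],[4.3,-5.4,0,0,0,-9.1,-1],[4.9,-6.1,0,0,0,-10.3,-1],[5.4,-6.8,0,0,0,-11.4,-1],[5.64,-7.16,0,0,0,-12.4,-1],[5.64,-7.16,0,0,0,-12.4,-1]]]'
python3 -m crank '[[[0,0,0,0,0,0,-1],[0,0,0,0,0,0,-1]]]'
python3 - <<'E'
from h import *
st(); _,T=shot('scene'); print(lm('cup','scene',T,1),lm('cup_lip','scene',T,1))
lip=np.array([-.088,0,-.044])
f=(np.array(get_obs()['tool_pos']),rot(get_obs()['ee_rot']))
for th,z in [(0,.27),(10,.25),(20,.225),(30,.2),(35,.18),(40,.15),(50,.12),(60,.105),(70,.105),(80,.105),(90,.105),(95,.105)]:
    Rt=Rdown(93.5,th); p=tr(-.035,.03,z)-Rt.apply(lip); print(th,p.round(3),end=' '); go(p,Rt,f)
E
```

```text
t: 32.95
tool_pos: [0.4798, -0.0974, 0.2553]
ee_rot: [-0.001, 0.961, 0.275, -0.001]
contact_force: [0.3, -0.5, -4.3]
finger_gap: 0.0601
finger_force: 49.7
t: 33.95
tool_pos: [0.5227, 0.2642, 0.2548]
ee_rot: [-0.001, 0.683, 0.731, -0.001]
contact_force: [0.3, 0.4, -2.9]
finger_gap: 0.0599
finger_force: 49.7
t: 34.12
tool_pos: [0.5231, 0.2605, 0.2557]
ee_rot: [-0.0, 0.686, 0.728, -0.001]
contact_force: [0.5, -0.7, -3.2]
finger_gap: 0.0598
finger_force: 49.7
t 34.12 p [0.5231 0.2605 0.2557] F [ 0.5 -0.7 -3.2] gap 0.0598 ff 49.7
[[-0.059, 0.998, -0.002], [0.998, 0.059, -0.001], [-0.001, -0.002, -1.0]] q [ 0.38  0.38  1.51 -0.    1.25  0.32]
[(0.7, array([0.5206, 0.2622, 0.2296]))] [(0.66, array([0.5327, 0.1774, 0.2996]))]
0 [0.523 0.262 0.226] row [0.045, -0.01, 0.763] [-0.003, 0.003, -0.025]
10 [0.522 0.268 0.222] row [0.202, -0.01, 0.864] [-0.001, 2.003, -0.025]
20 [0.522 0.272 0.214] row [0.288, -0.01, 1.069] [0.001, 4.003, -0.025]
30 [0.522 0.272 0.206] row [0.3, -0.01, 1.265] [0.003, 6.003, -0.025]
35 [0.522 0.271 0.194] row [0.278, -0.01, 1.552] [0.004, 7.003, -0.025]
40 [0.522 0.27  0.173] row [0.237, -0.01, 2.091] [0.006, 8.003, -0.025]
50 [0.523 0.264 0.159] row [0.102, -0.009, 2.434] [0.008, 10.003, -0.024]
60 [0.523 0.256 0.159] row [-0.102, -0.009, 2.432] [0.01, 12.003, -0.024]
70 [0.524 0.246 0.173] row [-0.369, -0.008, 2.097] [0.012, 14.003, -0.023]
80 [0.525 0.233 0.184] row [-0.69, -0.008, 1.812] [0.015, 16.003, -0.023]
90 [0.526 0.218 0.193] row [-1.055, -0.007, 1.588] [0.017, 18.003, -0.022]
95 [0.526 0.21  0.196] row [-1.251, -0.007, 1.5] [0.018, 19.003, -0.021]
```

```bash
python3 -m crank '[[[0.04,-0.01,0.4,0,0,0,-1],[0.1,-0.01,0.7,0,0.7,0,-1],[0.15,-0.01,0.8,0,1.5,0,-1],[0.22,-0.01,0.9,0,2.5,0,-1],[0.27,-0.01,1,0,3.5,0,-1],[0.29,-0.01,1.1,0,4.5,0,-1],[0.3,-0.01,1.2,0,5.5,0,-1],[0.3,-0.01,1.26,0,6,0,-1],[0.3,-0.01,1.26,0,6,0,-1]]]'
python3 - <<'E'
from h import *
st()
lip=np.array([-.088,0,-.044])
f=(np.array([.522,.272,.206]),Rdown(93.5,30))
for th,z in [(35,.18),(40,.15),(50,.12),(60,.105),(70,.105),(80,.105),(90,.105),(95,.105)]:
    Rt=Rdown(93.5,th); p=tr(-.035,.03,z)-Rt.apply(lip); print(th,end=' '); go(p,Rt,f)
E
```

```text
t: 35.02
tool_pos: [0.522, 0.2714, 0.2051]
ee_rot: [-0.189, 0.663, 0.702, 0.177]
contact_force: [-1.0, -0.7, -3.9]
finger_gap: 0.06
finger_force: 49.7
t 35.02 p [0.522  0.2714 0.2051] F [-1.  -0.7 -3.9] gap 0.06 ff 49.7
[[-0.049, 0.998, -0.031], [0.864, 0.058, 0.5], [0.501, -0.002, -0.866]] q [ 0.16  0.4   1.71  0.61  1.06 -0.21]
35 row [-0.157, 0.006, 0.243] [0.0, 1.0, -0.0]
40 row [-0.462, 0.006, 0.69] [0.0, 2.0, -0.0]
50 row [-0.751, 0.006, 0.92] [0.0, 4.0, 0.0]
60 row [-0.927, 0.006, 0.816] [0.0, 6.0, -0.0]
70 row [-0.99, 0.006, 0.392] [0.0, 8.0, -0.0]
80 row [-1.125, 0.006, -0.015] [0.0, 10.0, 0.0]
90 row [-1.329, 0.006, -0.392] [0.0, 12.0, -0.0]
95 row [-1.455, 0.006, -0.566] [-0.0, 13.0, -0.0]
```

```bash
python3 -m crank '[[[-0.16,0,0.24,0,1,0,-1],[-0.46,0,0.69,0,2,0,-1],[-0.6,0,0.8,0,3,0,-1],[-0.75,0,0.92,0,4,0,-1],[-0.85,0,0.88,0,5,0,-1],[-0.93,0,0.82,0,6,0,-1],[-0.96,0,0.6,0,7,0,-1],[-0.99,0,0.39,0,8,0,-1],[-1.05,0,0.2,0,9,0,-1],[-1.12,0,0,0,10,0,-1],[-1.22,0,-0.2,0,11,0,-1],[-1.33,0,-0.39,0,12,0,-1]]]'
python3 -m crank '[[[-0.06,0,0.18,0,0.5,0,-1],[0,0,0.2,0,1,0,-1],[0,0,0.2,0,1,0,-1],[0,0,0.2,0,1,0,-1],[0,0,0.2,0,1,0,-1],[0,0,0.2,0,1,0,-1],[0,0,0.2,0,1,0,-1],[0,0,0.2,0,1,0,-1]]]'
python3 - <<'E'
from h import *
st(); cv2.imwrite('pics/sc2.png',cv2.resize(capture('scene')[100:300,220:480],None,fx=2.5,fy=2.5)); cv2.imwrite('pics/si2.png',cv2.resize(capture('side')[90:260,220:460],None,fx=3,fy=3))
E
```

```text
t: 36.02
tool_pos: [0.5256, 0.2191, 0.1936]
ee_rot: [0.516, -0.484, -0.515, -0.484]
contact_force: [0.3, 0.4, -2.2]
finger_gap: 0.0599
finger_force: 49.7
t: 36.68
tool_pos: [0.525, 0.2277, 0.1935]
ee_rot: [0.537, -0.463, -0.493, -0.505]
contact_force: [-0.2, -0.6, -0.6]
finger_gap: 0.0602
finger_force: 49.7
t 36.68 p [0.525  0.2277 0.1935] F [-0.2 -0.6 -0.6] gap 0.0602 ff 49.7
[[0.005, 0.998, -0.061], [-0.086, 0.062, 0.994], [0.996, 0.001, 0.086]] q [-0.17  0.87  1.78  1.4   1.76 -1.08]
```

View pics/sc2.png

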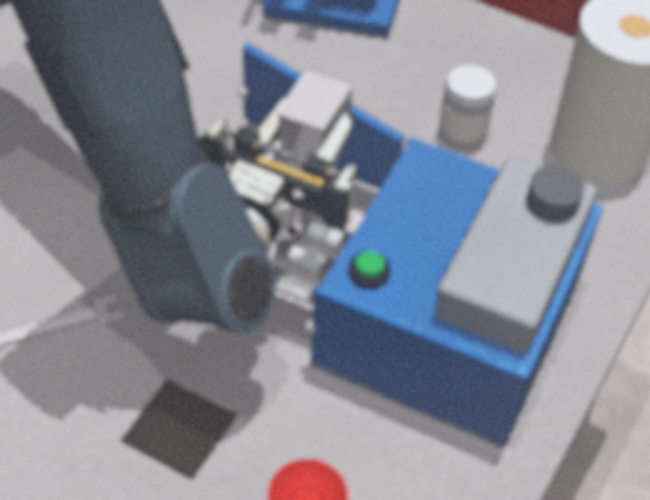

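The pour is done: the cup is tipped at (315,105) in the crop above the tray, clear of the dryer and door. I'll shake it briefly, then swing back up along the same path.

```bash
python3 -m crank '[[[0,0,0.2,0,0,0,-1],[0.15,0,0,0,0.5,0,-1],[0,0,0.2,0,-0.5,0,-1],[0.15,0,0,0,0.5,0,-1],[0,0,0,0,0,0,-1],[0,0,0,0,0,0,-1]]]'
python3 - <<'E'
from h import *
st()
lip=np.array([-.088,0,-.044])
f=(np.array(get_obs()['tool_pos']),rot(get_obs()['ee_rot']))
for th,z in [(80,.105),(60,.11),(50,.13),(40,.17),(30,.2),(20,.23)]:
    Rt=Rdown(93.5,th); p=tr(-.035,.03,z)-Rt.apply(lip); print(th,end=' '); go(p,Rt,f)
E
```

```text
t: 37.28
tool_pos: [0.5249, 0.228, 0.1928]
ee_rot: [0.537, -0.463, -0.493, -0.505]
contact_force: [0.4, 0.1, -2.4]
finger_gap: 0.06
finger_force: 49.7
t 37.28 p [0.5249 0.228  0.1928] F [ 0.4  0.1 -2.4] gap 0.06 ff 49.7
[[0.005, 0.998, -0.061], [-0.085, 0.061, 0.994], [0.996, -0.0, 0.085]] q [-0.17  0.87  1.78  1.4   1.76 -1.08]
80 row [-0.228, 0.002, 0.1] [-0.005, -2.979, -0.003]
60 row [-0.772, 0.002, 0.643] [-0.005, -6.979, -0.002]
50 row [-0.667, 0.002, 0.857] [-0.005, -8.979, -0.001]
40 row [-0.087, 0.002, 1.043] [-0.006, -10.979, -0.001]
30 row [0.232, 0.002, 1.133] [-0.006, -12.979, -0.0]
20 row [0.553, 0.002, 1.149] [-0.006, -14.979, 0.0]
```

```bash
python3 -m crank '[[[-0.1,0,0,0,-1,0,-1],[-0.15,0,0,0,-2,0,-1],[-0.23,0,0.1,0,-3,0,-1],[-0.4,0,0.2,0,-4.2,0,-1],[-0.6,0,0.4,0,-5.5,0,-1],[-0.75,0,0.64,0,-7,0,-1],[-0.7,0,0.75,0,-8,0,-1],[-0.66,0,0.86,0,-9,0,-1],[-0.3,0,0.95,0,-10,0,-1],[-0.09,0,1.04,0,-11,0,-1],[0.23,0,1.13,0,-12.3,0,-1],[0.4,0,1.14,0,-13.5,0,-1]]]'
python3 -m crank '[[[0,0,-0.2,0,-1.2,0,-1],[0,0,-0.6,0,-2.4,0,-1],[0,0,-1,0,-3.6,0,-1],[0,0,-1.4,0,-4.8,0,-1],[0,0,-1.4,0,-5.5,0,-1],[0,0,-1.4,0,-5.5,0,-1]]]'
python3 - <<'E'
from h import *
st(); im,T=shot('wrist','w4'); print(lm('nut1','wrist',T,8))
for c in ['scene','side']:
    im,T=shot(c,c+'3'); print(c,lm('nut1',c,T,9)); print(lm('cup',c,T,1))
a=cv2.imread('pics/scene3.png')[130:240,280:400]; b=cv2.imread('pics/side3.png')[130:240,280:400]
cv2.imwrite('pics/c3.png',np.hstack([cv2.resize(a,(390,358)),cv2.resize(b,(390,358))]))
E
```

```text
t: 38.28
tool_pos: [0.5223, 0.2724, 0.2153]
ee_rot: [-0.171, 0.666, 0.708, 0.163]
contact_force: [-0.5, 0.1, -1.7]
finger_gap: 0.0602
finger_force: 49.7
t: 38.78
tool_pos: [0.5231, 0.2477, 0.2636]
ee_rot: [0.001, 0.684, 0.729, -0.0]
contact_force: [0.6, 0.3, -2.1]
finger_gap: 0.0602
finger_force: 49.7
t 38.78 p [0.5231 0.2477 0.2636] F [ 0.6  0.3 -2.1] gap 0.0602 ff 49.7
[[-0.064, 0.998, 0.001], [0.998, 0.064, -0.001], [-0.001, 0.001, -1.0]] q [ 0.36  0.36  1.52 -0.    1.26  0.3 ]
[]
scene [(0.56, array([0.496 , 0.164 , 0.0304])), (0.54, array([0.5404, 0.1611, 0.0686])), (0.53, array([0.5394, 0.1434, 0.0582])), (0.49, array([0.4976, 0.1385, 0.0309]))]
[(0.82, array([0.5233, 0.2493, 0.238 ]))]
side [(0.46, array([0.5381, 0.1635, 0.068 ]))]
[(0.65, array([0.5227, 0.2471, 0.237 ]))]
```

View pics/w4.png

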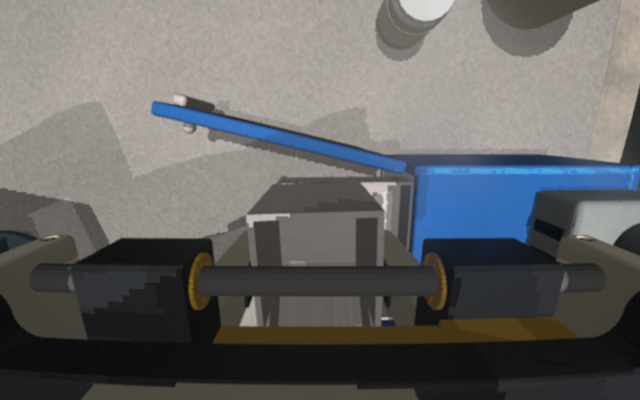

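View pics/c3.png

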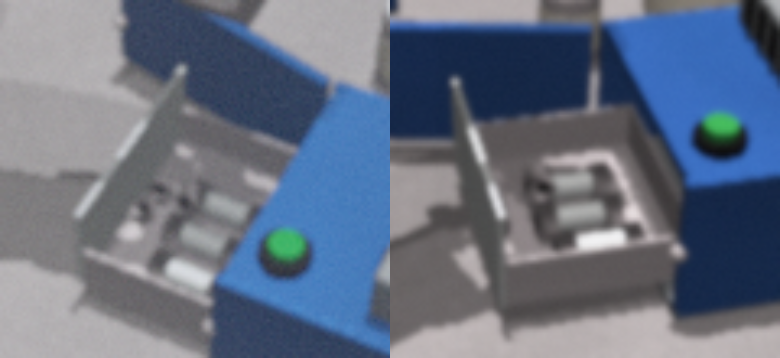

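The nuts lie in the tray, in front of and on the three unions. The cup looks empty, and its weight reading agrees with an empty cup. I'll carry it to the mat.

```bash
python3 - <<'E'
from h import *
go([.555,-.1358,.2],Rdown(90))
E
```

```text
row [-9.56, 0.204, 1.555] [-0.008, -0.007, 0.694]
```

```bash
python3 -m crank '[[[-0.5,0,0,0,0,0.1,-1],[-1.4,0,0,0,0,0.2,-1],[-2.3,0,0,0,0,0.4,-1],[-3.2,0,0,0,0,0.6,-1],[-4.1,0,0,0,0,0.69,-1],[-5,0.1,0,0,0,0.69,-1],[-5.9,0.2,0,0,0,0.69,-1],[-6.8,0.2,0,0,0,0.69,-1],[-7.7,0.2,0.3,0,0,0.69,-1],[-8.6,0.2,0.7,0,0,0.69,-1],[-9.3,0.2,1.1,0,0,0.69,-1],[-9.56,0.2,1.5,0,0,0.69,-1]]]'
python3 -m crank '[[[0,0,0,0,0,0,-1],[0,0,0,0,0,0,-1]]]'
python3 - <<'E'
from h import *
st(); go([.555,-.1358,.029],Rdown(90)); unions(['scene'])
for c in ['scene','side']:
    _,T=shot(c);print(lm('mat',c,T,1),lm('cup',c,T,1))
E
```

```text
t: 40.18
tool_pos: [0.555, -0.1391, 0.202]
ee_rot: [0.0, 0.708, 0.706, 0.0]
contact_force: [-0.1, 0.5, -1.5]
finger_gap: 0.0599
finger_force: 49.7
t: 40.35
tool_pos: [0.5548, -0.1356, 0.2023]
ee_rot: [-0.001, 0.707, 0.707, -0.0]
contact_force: [0.5, 1.0, -1.2]
finger_gap: 0.0601
finger_force: 49.7
t 40.35 p [ 0.5548 -0.1356  0.2023] F [ 0.5  1.  -1.2] gap 0.0601 ff 49.7
[[0.0, 1.0, -0.001], [1.0, -0.0, 0.001], [0.001, -0.001, -1.0]] q [-0.32  0.41  1.61  0.    1.12 -0.32]
row [-0.01, 0.012, 4.333] [-0.016, -0.012, -0.004]
scene lm [(0.67, array([0.5679, 0.173 , 0.0372])), (0.59, array([0.5738, 0.1274, 0.0377])), (0.5, array([0.5878, 0.0833, 0.04  ]))]
 tr 0.79 194 [0.555 0.146] ang 1.6 [0.035 0.08 ]
 tr 0.47 120 [0.561 0.194] ang 176.4 [0.029 0.059]
 tr 0.47 174 [0.558 0.1  ] ang 172.1 [0.032 0.07 ]
[(0.77, array([ 0.5553, -0.1351, -0.0006]))] [(0.66, array([ 0.5569, -0.1317,  0.1787]))]
[(0.92, array([ 0.5559, -0.132 , -0.0013]))] [(0.82, array([ 0.5522, -0.1305,  0.1745]))]
```

```bash
python3 -m crank '[[[0,0,0.6,0,0,0,-1],[0,0,1.3,0,0,0,-1],[0,0,2,0,0,0,-1],[0,0,2.7,0,0,0,-1],[0,0,3.3,0,0,0,-1],[0,0,3.8,0,0,0,-1],[0,0,4.1,0,0,0,-1],[0,0,4.25,0,0,0,-1],[0,0,4.3,0,0,0,-1],[0,0,4.33,0,0,0,-1],[0,0,4.33,0,0,0,-1]]]'
python3 - <<'E'
from h import *
st()
E
```

```text
t: 41.72
tool_pos: [0.5558, -0.1355, 0.0304]
ee_rot: [0.001, 0.707, 0.708, 0.0]
contact_force: [0.4, 0.9, -2.1]
finger_gap: 0.0601
finger_force: 49.7
t 41.72 p [ 0.5558 -0.1355  0.0304] F [ 0.4  0.9 -2.1] gap 0.0601 ff 49.7
[[-0.001, 1.0, 0.001], [1.0, 0.001, -0.0], [-0.0, 0.001, -1.0]] q [-0.32  0.64  1.72 -0.    0.78 -0.32]
```

```bash
python3 -m crank '[[[0,0,0.03,0,0,0,-1],[0,0,0.055,0,0,0,-1],[0,0,0.055,0,0,0,-1],[0,0,0.055,0,0,0,1],[0,0,0.055,0,0,0,1],[0,0,0.055,0,0,0,1],[0,0,0.055,0,0,0,1],[0,0,0.055,0,0,0,1],[0,0,0.055,0,0,0,1]]]'
python3 -m crank '[[[0,0,-0.3,0,0,0,1],[0,0,-1,0,0,0,1],[0,0,-1.8,0,0,0,1],[0,0,-2.6,0,0,0,1],[0,0,-3.4,0,0,0,1],[0,0,-4,0,0,0,1],[0,0,-4,0,0,0,1]]]'
python3 - <<'E'
from h import *
st()
for c in ['scene','side']:
    im,T=shot(c,c+'4');print(lm('mat',c,T,1),lm('cup',c,T,1),lm('cup_lip',c,T,1),lm('nut1',c,T,9))
im,T=shot('wrist'); print(lm('nut1','wrist',T,4))
f=go([.41,-.02,.2],Rdown(183.5))
f=go(np.r_[ti-.15*ex+.015*ey,.2],Rdown(183.5),f)
E
```

```text
t: 42.47
tool_pos: [0.5553, -0.1353, 0.0273]
ee_rot: [0.0, 0.707, 0.708, 0.0]
contact_force: [0.2, -0.1, 0.5]
finger_gap: 0.0918
finger_force: 0.0
t: 43.05
tool_pos: [0.5573, -0.136, 0.1934]
ee_rot: [0.004, 0.707, 0.708, 0.002]
contact_force: [-0.4, -0.2, 0.7]
finger_gap: 0.0929
finger_force: 0.0
t 43.05 p [ 0.5573 -0.136   0.1934] F [-0.4 -0.2  0.7] gap 0.0929 ff 0.0
[[-0.001, 1.0, 0.008], [1.0, 0.001, -0.003], [-0.003, 0.008, -1.0]] q [-0.32  0.42  1.62  0.    1.1  -0.32]
[(0.81, array([ 0.5533, -0.1364, -0.003 ]))] [(0.85, array([ 0.5523, -0.1325,  0.0047]))] [(0.82, array([ 0.5625, -0.2159,  0.0715]))] [(0.55, array([0.6069, 0.2846, 0.0781])), (0.49, array([0.5413, 0.1408, 0.0582])), (0.43, array([0.4995, 0.1403, 0.0303])), (0.42, array([0.4971, 0.1627, 0.0312])), (0.38, array([0.5391, 0.1631, 0.0702]))]
[(0.73, array([ 0.5575, -0.132 , -0.    ]))] [(0.76, array([ 5.565e-01, -1.292e-01, -5.000e-04]))] [(0.61, array([ 0.5603, -0.2229,  0.0705]))] []
[(0.63, array([ 0.5579, -0.2216,  0.0706]))]
row [2.887, -3.625, -0.322] [-0.004, -0.007, -18.686]
row [-0.372, 4.293, 0.0] [0.0, 0.0, 0.0]
```

```bash
python3 -m crank '[[[0.5,-0.1,-0.6,0,0,-1.4,-1],[1.2,-0.1,-1.4,0,0,-2.8,-1],[2,-0.1,-2.2,0,0,-4.2,-1],[2.8,0,-3,0,0,-5.6,-1],[3.6,0.2,-3.4,0,0,-7,-1],[4.4,0.4,-3.4,0,0,-8.4,-1],[5.2,0.6,-3.4,0,0,-9.8,-1],[6,0.8,-3.4,0,0,-11.2,-1],[6.8,1,-3.4,0,0,-12.6,-1],[7.1,1.2,-3.4,0,0,-14,-1],[7.1,1.3,-3.4,0,0,-15.4,-1],[7.1,1.3,-3.4,0,0,-16.8,-1]]]'
python3 -m crank '[[[0,0,0,0,0,-1.4,-1],[0,0,0,0,0,-1.9,-1],[0,0,0,0,0,-1.9,-1]]]'
python3 - <<'E'
from h import *
st(); im,T=shot('wrist'); print(lm('nut1','wrist',T,9),lm('union1','wrist',T,4),lm('tray_in','wrist',T,1))
cv2.imwrite('pics/w5.png',im)
E
```

```text
t: 44.65
tool_pos: [0.6073, 0.1498, 0.3227]
ee_rot: [-0.0, 0.048, 0.999, -0.0]
contact_force: [0.4, -0.1, -0.5]
finger_gap: 0.0174
finger_force: 0.0
t: 44.9
tool_pos: [0.6069, 0.1488, 0.3231]
ee_rot: [-0.0, -0.032, 0.999, -0.0]
contact_force: [-0.3, 0.5, 0.0]
finger_gap: 0.001
finger_force: 0.0
t 44.9 p [0.6069 0.1488 0.3231] F [-0.3  0.5  0. ] gap 0.001 ff 0.0
[[-0.998, -0.064, -0.0], [-0.064, 0.998, -0.0], [0.0, -0.0, -1.0]] q [ 0.17  0.41  1.3  -0.    1.42 -1.47]
[(0.78, array([0.4966, 0.1396, 0.0275])), (0.63, array([0.495 , 0.1638, 0.0277])), (0.53, array([0.5417, 0.1451, 0.0649])), (0.51, array([0.5388, 0.1653, 0.0701])), (0.28, array([ 0.5574, -0.1318,  0.003 ]))] [(0.84, array([0.5721, 0.1329, 0.0421])), (0.73, array([0.5695, 0.1726, 0.0399])), (0.7, array([0.5796, 0.086 , 0.0392]))] [(0.59, array([0.5692, 0.1478, 0.0245]))]
```

View pics/w5.png

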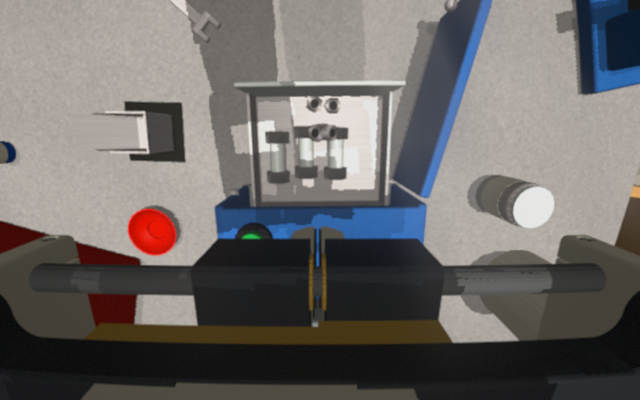

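The wrist view shows three unions, two nuts on the floor near (323,104) and two on the union collars near (323,132). The cup is on the mat at (150,130). At least five nuts should exist, so I'll zoom in.

```bash
python3 - <<'E'
import cv2,numpy as np
im=cv2.imread('pics/w5.png'); a=cv2.resize(im[80:210,240:400],(640,520),interpolation=cv2.INTER_CUBIC); b=cv2.resize(im[95:165,90:190],(150,105),interpolation=cv2.INTER_CUBIC)
o=np.zeros((520,800,3),np.uint8); o[:,:640]=a; o[:105,645:795]=b; cv2.imwrite('pics/w5c.png',o)
E
```

```text
(no output)
```

View pics/w5c.png

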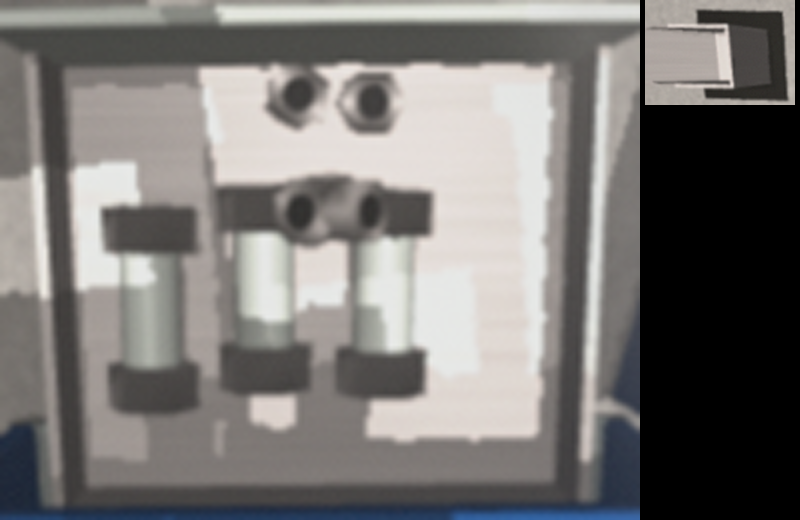

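```bash
python3 - <<'E'
from h import *
f=go([.57,.147,.25],Rdown(180)); go([.53,-.135,.3],Rdown(180),f)
E
```

```text
row [0.922, 0.014, 1.832] [-0.0, -0.002, 0.695]
row [1.0, -7.05, -1.25] [0.0, 0.0, 0.0]
```

```bash
python3 -m crank '[[[0.4,0,0.6,0,0,0.3,-1],[0.9,0,1.2,0,0,0.7,-1],[0.92,0,1.6,0,0,0.7,-1],[0.92,0,1.6,0,0,0.7,-1],[0.92,0,1.6,0,0,0.7,-1]]]'
python3 -c "
from h import *
im,T=shot('wrist','t6'); print(lm('nut1','wrist',T,9))"
python3 -m crank '[[[0.3,-0.8,-0.6,0,0,0,-1],[0.6,-1.7,-1,0,0,0,-1],[1,-2.6,-1,0,0,0,-1],[1,-3.5,-1,0,0,0,-1],[1,-4.4,-1,0,0,0,-1],[1,-5.3,-1,0,0,0,-1],[1,-6.2,-1,0,0,0,-1],[1,-6.8,-1,0,0,0,-1],[1,-7.05,-1,0,0,0,-1],[1,-7.05,-1,0,0,0,-1],[1,-7.05,-1,0,0,0,-1]]]'
python3 -c "
from h import *
st();im,T=shot('wrist','t7'); print(lm('nut1','wrist',T,9),lm('cup','wrist',T,1),lm('mat','wrist',T,1))
a=cv2.imread('pics/t6.png')[60:300,200:440]; b=im[60:300,200:440]
cv2.imwrite('pics/t67.png',np.hstack([cv2.resize(a,(400,400),interpolation=2),cv2.resize(b,(400,400),interpolation=2)]))"
```

```text
t: 45.52
tool_pos: [0.5703, 0.1464, 0.2596]
ee_rot: [-0.0, -0.0, 1.0, -0.0]
contact_force: [0.2, -0.1, 0.3]
finger_gap: 0.0006
finger_force: 0.0
[(0.7, array([0.4964, 0.1366, 0.0283])), (0.68, array([0.5389, 0.1438, 0.0618])), (0.62, array([0.4957, 0.1652, 0.0298])), (0.52, array([0.5388, 0.1641, 0.0767])), (0.41, array([0.5395, 0.1522, 0.0463]))]
t: 46.53
tool_pos: [0.5309, -0.1353, 0.2999]
ee_rot: [0.0, -0.0, 1.0, 0.0]
contact_force: [0.4, -0.2, -0.5]
finger_gap: 0.0003
finger_force: 0.0
t 46.53 p [ 0.5309 -0.1353  0.2999] F [ 0.4 -0.2 -0.5] gap 0.0003 ff 0.0
[[-1.0, -0.001, 0.001], [-0.001, 1.0, 0.0], [-0.001, 0.0, -1.0]] q [-0.33  0.28  1.55  0.    1.31 -1.91]
[(0.61, array([0.5376, 0.1546, 0.0456])), (0.55, array([0.5364, 0.1644, 0.0705])), (0.52, array([0.4964, 0.1662, 0.0307])), (0.5, array([0.4959, 0.1336, 0.0289])), (0.47, array([0.5425, 0.1422, 0.0621]))] [(0.55, array([ 0.5558, -0.1284,  0.0027]))] [(0.75, array([0.5646, 0.1492, 0.026 ]))]
```

View pics/t67.png

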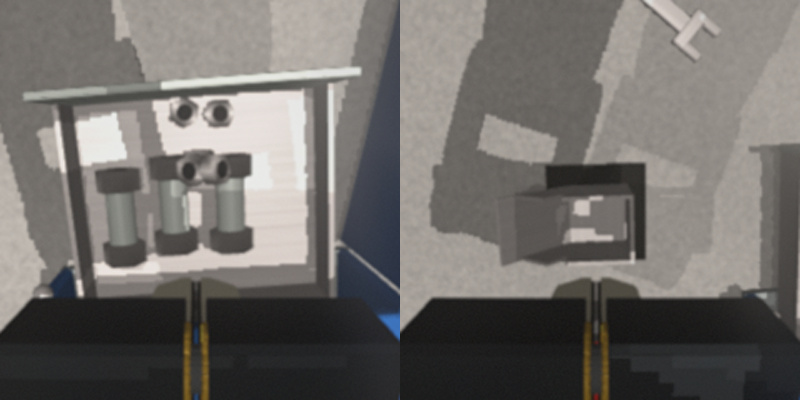

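The left half shows five nuts: two on the floor, two on the collars and one edge-on between the unions. The right half shows the cup empty and upright on the mat. Everything is in, so I'll go to push the tray.

```bash
python3 - <<'E'
from h import *
f=go(tr(-.135,.025,.2),Rdown(183.5)); f=go(tr(-.135,.025,.1),Rdown(183.5),f); f=go(tr(.04,.025,.1),Rdown(183.5),f)
E
```

```text
row [2.529, 7.447, 2.488] [0.001, 0.003, -0.668]
row [0.0, 0.0, 2.5] [0.0, 0.0, 0.0]
row [-4.375, -0.0, 0.0] [0.0, 0.0, 0.0]
```

```bash
python3 -m crank '[[[0.5,0.7,0.2,0,0,-0.1,-1],[1,1.6,0.5,0,0,-0.3,-1],[1.6,2.5,0.9,0,0,-0.5,-1],[2.2,3.4,1.3,0,0,-0.67,-1],[2.5,4.3,1.7,0,0,-0.67,-1],[2.53,5.2,2.1,0,0,-0.67,-1],[2.53,6.1,2.5,0,0,-0.67,-1],[2.53,6.9,2.5,0,0,-0.67,-1],[2.53,7.45,3.2,0,0,-0.67,-1],[2.53,7.45,4,0,0,-0.67,-1],[2.53,7.45,4.8,0,0,-0.67,-1],[2.53,7.45,4.99,0,0,-0.67,-1]]]'
python3 -m crank '[[[0,0,0,0,0,0,-1],[-0.3,0,0,0,0,0,-1],[-0.6,0,0,0,0,0,-1],[-0.9,0,0,0,0,0,-1],[-1.2,0,0,0,0,0,-1],[-1.5,0,0,0,0,0,-1],[-1.8,0,0,0,0,0,-1],[-2.1,0,0,0,0,0,-1],[-2.4,0,0,0,0,0,-1],[-2.7,0,0,0,0,0,-1],[-3,0,0,0,0,0,-1],[-3.3,0,0,0,0,0,-1]]]'
python3 -m crank '[[[-0.3,0,0,0,0,0,-1],[-0.5,0,0,0,0,0,-1],[-0.7,0,0,0,0,0,-1],[-0.9,0,0,0,0,0,-1],[-1,0,0,0,0,0,-1],[-1,0,0,0,0,0,-1]]]'
python3 - <<'E'
from h import *
o=st(); print('frame',(o['tool_pos'][:2]-ti)@ex,(o['tool_pos'][:2]-ti)@ey)
for c in ['scene','side']:
    _,T=shot(c); print(lm('tray_in',c,T,1))
E
```

```text
t: 47.73
tool_pos: [0.4265, 0.1628, 0.0963]
ee_rot: [-0.003, -0.031, 1.0, -0.001]
contact_force: [-0.9, -0.3, -0.2]
finger_gap: 0.0005
finger_force: 0.0
t: 48.73
tool_pos: [0.5615, 0.1706, 0.1021]
ee_rot: [0.0, -0.03, 1.0, 0.0]
contact_force: [-2.3, 1.8, -0.5]
finger_gap: 0.0006
finger_force: 1.3
t: 49.23
tool_pos: [0.6015, 0.1725, 0.1001]
ee_rot: [0.001, -0.03, 1.0, 0.0]
contact_force: [-0.5, -0.9, 0.2]
finger_gap: 0.0007
finger_force: 0.0
t 49.23 p [0.6015 0.1725 0.1001] F [-0.5 -0.9  0.2] gap 0.0007 ff 0.0
[[-0.998, -0.06, 0.001], [-0.06, 0.998, 0.0], [-0.001, 0.0, -1.0]] q [ 0.2   0.62  1.54 -0.    0.98 -1.43]
frame 0.0380223281751264 0.023701414927702703
[]
[(0.84, array([0.708 , 0.1561, 0.0189]))]
```

```bash
python3 -m crank '[[[-0.05,0,0,0,0,0,-1],[-0.1,0,0,0,0,0,-1],[-0.15,0,0,0,0,0,-1],[-0.2,0,0,0,0,0,-1],[-0.25,0,0,0,0,0,-1]]]'
python3 -m crank '[[[-0.03,0,0,0,0,0,-1],[-0.06,0,0,0,0,0,-1],[-0.09,0,0,0,0,0,-1]]]'
python3 -m crank '[[[-0.03,0,0,0,0,0,-1],[-0.06,0,0,0,0,0,-1],[-0.09,0,0,0,0,0,-1]]]'
python3 -m crank '[[[-0.03,0,0,0,0,0,-1],[-0.06,0,0,0,0,0,-1]]]'
```

```text
t: 49.85
tool_pos: [0.6107, 0.1732, 0.0997]
ee_rot: [-0.0, -0.03, 1.0, 0.0]
contact_force: [-1.5, 1.1, 0.8]
finger_gap: 0.0006
finger_force: 0.9
t: 50.1
tool_pos: [0.6143, 0.1735, 0.0997]
ee_rot: [-0.0, -0.03, 1.0, 0.0]
contact_force: [-2.6, 0.9, 1.0]
finger_gap: 0.0007
finger_force: 1.0
t: 50.35
tool_pos: [0.6164, 0.1736, 0.0997]
ee_rot: [-0.002, -0.03, 1.0, -0.0]
contact_force: [-15.7, 0.3, 11.4]
finger_gap: 0.0004
finger_force: 8.3
t: 50.52
tool_pos: [0.6165, 0.1736, 0.0997]
ee_rot: [-0.005, -0.03, 1.0, -0.0]
contact_force: [-30.6, -1.4, 21.6]
finger_gap: 0.0002
finger_force: 15.7
```

The tray is home, with the force rising at a hard stop. I'll back off and go around to the outer side of the door.

```bash
cat >> h.py <<'E'
H=np.array([.609,.285])
def dp(th,rho,r): 
    d=-np.cos(th)*ey-np.sin(th)*ex; n=-np.cos(th)*ex+np.sin(th)*ey
    return H+rho*d+(.007+r)*n
E
python3 -m crank '[[[0.5,0,0,0,0,0,-1],[1,0,0,0,0,0,-1],[1.5,0,0,0,0,0,-1],[1.8,0,-0.6,0,0,0,-1],[1.8,0,-1.4,0,0,0,-1],[1.8,0,-2.2,0,0,0,-1],[1.8,0,-2.8,0,0,0,-1],[1.8,0,-2.8,0,0,0,-1]]]'
python3 - <<'E'
from h import *
st()
for c in ['scene','side']:
    _,T=shot(c); print(lm('tray_in',c,T,1),lm('door_hinge',c,T,1),lm('start_top',c,T,1))
Rt=Rdown(183.5)
a=np.r_[dp(1.73,.19,.055),.2]; print(a); f=go(a,Rt); a[2]=.1; f=go(a,Rt,f)
for th in [1.7,1.5,1.3,1.1,.9,.7,.5,.4,.3,.2,.1]:
    print(th,end=' '); go(np.r_[dp(th,.19,.018),.1],Rt,f)
E
```

```text
t: 51.18
tool_pos: [0.5508, 0.1697, 0.2171]
ee_rot: [0.004, -0.03, 1.0, 0.001]
contact_force: [1.1, 0.9, 1.2]
finger_gap: 0.0007
finger_force: 0.0
t 51.18 p [0.5508 0.1697 0.2171] F [1.1 0.9 1.2] gap 0.0007 ff 0.0
[[-0.998, -0.06, 0.009], [-0.06, 0.998, 0.002], [-0.009, 0.001, -1.0]] q [ 0.22  0.4   1.59 -0.    1.15 -1.41]
[] [(0.71, array([0.6082, 0.2843, 0.0769]))] [(0.64, array([0.6788, 0.0734, 0.1703]))]
[(0.85, array([0.7204, 0.1579, 0.0213]))] [(0.44, array([ 0.5553, -0.1333,  0.0026]))] [(0.58, array([0.6791, 0.0721, 0.1704]))]
[0.42598734 0.36531416 0.2       ]
row [2.753, 5.074, 0.271] [-0.004, -0.018, -0.016]
row [0.0, 0.0, 2.5] [0.0, 0.0, 0.0]
1.7 row [0.186, -1.052, 0.0] [0.0, 0.0, 0.0]
1.5 row [0.338, -1.996, 0.0] [0.0, 0.0, 0.0]
1.3 row [0.3, -2.952, 0.0] [0.0, 0.0, 0.0]
1.1 row [0.073, -3.881, 0.0] [0.0, 0.0, 0.0]
0.9 row [-0.335, -4.746, 0.0] [0.0, 0.0, 0.0]
0.7 row [-0.906, -5.514, 0.0] [0.0, 0.0, 0.0]
0.5 row [-1.618, -6.152, 0.0] [0.0, 0.0, 0.0]
0.4 row [-2.019, -6.415, 0.0] [0.0, 0.0, 0.0]
0.3 row [-2.443, -6.637, 0.0] [0.0, 0.0, 0.0]
0.2 row [-2.888, -6.815, 0.0] [0.0, 0.0, 0.0]
0.1 row [-3.348, -6.947, 0.0] [0.0, 0.0, 0.0]
```

```bash
python3 -m crank '[[[0.5,0.9,0,0,0,0,-1],[1,1.8,0,0,0,0,-1],[1.5,2.7,0,0,0,0,-1],[2,3.6,0,0,0,0,-1],[2.5,4.5,0.2,0,0,0,-1],[2.75,5.07,0.2,0,0,0,-1],[2.75,5.07,0.2,0,0,0,-1],[2.75,5.07,0.9,0,0,0,-1],[2.75,5.07,1.7,0,0,0,-1],[2.75,5.07,2.5,0,0,0,-1],[2.75,5.07,2.7,0,0,0,-1],[2.75,5.07,2.7,0,0,0,-1]]]'
python3 -m crank '[[[0.1,-0.5,0,0,0,0,-1],[0.19,-1.05,0,0,0,0,-1],[0.26,-1.5,0,0,0,0,-1],[0.34,-2,0,0,0,0,-1],[0.33,-2.5,0,0,0,0,-1],[0.3,-2.95,0,0,0,0,-1],[0.2,-3.4,0,0,0,0,-1],[0.07,-3.88,0,0,0,0,-1],[-0.12,-4.3,0,0,0,0,-1],[-0.33,-4.75,0,0,0,0,-1],[-0.6,-5.15,0,0,0,0,-1],[-0.9,-5.5,0,0,0,0,-1]]]'
python3 - <<'E'
from h import *
st(); _,T=shot('scene','s8'); Rt=Rdown(183.5)
for th in [.5,.3,.2,.1,.05,0,-.03]:
    print(th,end=' '); go(np.r_[dp(th,.19,.014),.1],Rt)
d=trace('door','scene')[0]; v,u=np.nonzero(d['pixels']); print(d['conf'],u.min(),u.max(),v.min(),v.max())
E
```

```text
t: 52.58
tool_pos: [0.4256, 0.3641, 0.1017]
ee_rot: [-0.002, -0.03, 1.0, -0.001]
contact_force: [-0.6, -0.4, 0.9]
finger_gap: 0.0003
finger_force: 0.0
t: 53.58
tool_pos: [0.477, 0.1468, 0.1059]
ee_rot: [0.001, -0.03, 1.0, 0.0]
contact_force: [-1.3, 1.4, 0.1]
finger_gap: 0.0004
finger_force: 0.4
t 53.58 p [0.477  0.1468 0.1059] F [-1.3  1.4  0.1] gap 0.0004 ff 0.4
[[-0.998, -0.059, 0.003], [-0.059, 0.998, 0.001], [-0.003, 0.0, -1.0]] q [ 0.21  0.41  1.88  0.    0.84 -1.42]
0.5 row [-0.713, -0.628, 0.155] [0.001, 0.052, -0.032]
0.3 row [-1.547, -1.092, 0.158] [0.001, 0.052, -0.032]
0.2 row [-1.995, -1.259, 0.16] [0.001, 0.052, -0.032]
0.1 row [-2.457, -1.38, 0.162] [0.001, 0.052, -0.032]
0.05 row [-2.692, -1.424, 0.163] [0.001, 0.052, -0.032]
0 row [-2.929, -1.455, 0.164] [0.001, 0.052, -0.032]
-0.03 row [-3.071, -1.468, 0.165] [0.001, 0.052, -0.032]
0.82 301 381 154 205
```

View pics/s8.png

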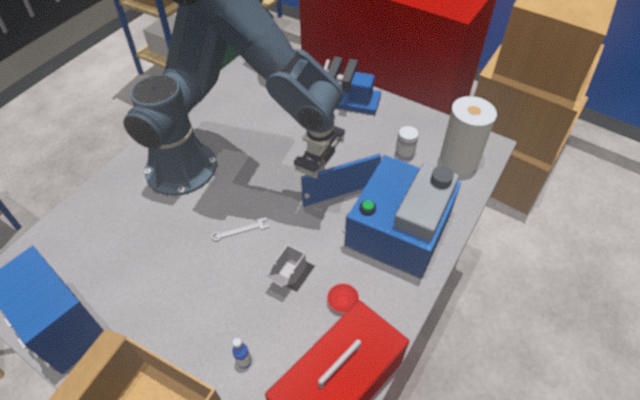

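The scene view shows the door swinging with the finger, from its hinge at (380,158) to its tip at (303,195). The cup is upright on the mat at (288,265). I'll keep pushing.

```bash
python3 -m crank '[[[-0.3,-0.3,0.1,0,0,0,-1],[-0.7,-0.62,0.1,0,0,0,-1],[-1.1,-0.85,0.1,0,0,0,-1],[-1.5,-1.07,0.1,0,0,0,-1],[-1.8,-1.2,0.1,0,0,0,-1],[-2.1,-1.3,0.1,0,0,0,-1],[-2.4,-1.38,0.1,0,0,0,-1],[-2.55,-1.4,0.1,0,0,0,-1]]]'
python3 -m crank '[[[-0.06,0,0,0,0,0,-1],[-0.12,0,0,0,0,0,-1],[-0.18,0,0,0,0,0,-1]]]'
python3 -m crank '[[[-0.06,0,0,0,0,0,-1],[-0.12,0,0,0,0,0,-1]]]'
python3 - <<'E'
from h import *
o=st(); print('TCP ahead of hinge',(o['tool_pos'][:2]-H)@ex)
E
```

```text
t: 54.35
tool_pos: [0.582, 0.0982, 0.1011]
ee_rot: [0.001, -0.03, 1.0, 0.0]
contact_force: [-1.5, 0.7, 0.2]
finger_gap: 0.0005
finger_force: 0.0
t: 54.6
tool_pos: [0.5875, 0.0988, 0.1001]
ee_rot: [-0.0, -0.03, 1.0, -0.0]
contact_force: [-0.7, -1.1, 0.6]
finger_gap: 0.0006
finger_force: 0.2
t: 54.77
tool_pos: [0.5925, 0.0989, 0.0999]
ee_rot: [-0.0, -0.03, 1.0, -0.0]
contact_force: [-0.6, 0.0, -0.3]
finger_gap: 0.0003
finger_force: 0.2
t 54.77 p [0.5925 0.0989 0.0999] F [-0.6  0.  -0.3] gap 0.0003 ff 0.2
[[-0.998, -0.06, -0.0], [-0.06, 0.998, -0.0], [0.0, -0.0, -1.0]] q [ 0.09  0.58  1.61 -0.    0.95 -1.54]
TCP ahead of hinge -0.02780544477265398
```

```bash
for i in 1 2 3; do python3 -m crank '[[[-0.05,0,0,0,0,0,-1],[-0.1,0,0,0,0,0,-1]]]' | egrep 'pos|contact'; done
```

```text
tool_pos: [0.5963, 0.0989, 0.0998]
contact_force: [-3.7, -0.4, 3.5]
tool_pos: [0.6006, 0.0991, 0.0997]
contact_force: [-1.5, -1.9, 0.7]
tool_pos: [0.6051, 0.0995, 0.0997]
contact_force: [-0.2, 0.4, -0.9]
```

```bash
for i in 1 2; do python3 -m crank '[[[-0.04,0,0,0,0,0,-1],[-0.06,0,0,0,0,0,-1]]]' | egrep 'pos|contact'; done
python3 - <<'E'
from h import *
for c in ['scene','side']:
    _,T=shot(c,c+'9'); print(lm('start_top',c,T,1),lm('dryer',c,T,1))
E
```

```text
tool_pos: [0.6057, 0.0996, 0.0997]
contact_force: [-14.0, -1.7, 11.6]
tool_pos: [0.6057, 0.0995, 0.0997]
contact_force: [-29.0, -4.0, 20.6]
[(0.52, array([0.6796, 0.0766, 0.1714]))] [(0.7, array([ 0.622 ,  0.1502, -0.0011]))]
[(0.62, array([0.6795, 0.0706, 0.1719]))] [(0.65, array([ 0.6302,  0.1577, -0.0007]))]
```

The door is seated against a hard stop. Next I'll back off, rise and go over the button.

```bash
python3 -m crank '[[[0.4,0,0,0,0,0,-1],[0.9,0,0,0,0,0,-1],[1.3,0,-0.5,0,0,0,-1],[1.3,0,-1.3,0,0,0,-1],[1.3,0,-2.1,0,0,0,-1],[1.3,0,-2.9,0,0,0,-1],[1.3,0,-3.1,0,0,0,-1],[1.3,0,-3.1,0,0,0,-1],[1.3,0,-3.1,0,0,0,-1]]]'
python3 - <<'E'
from h import *
st(); f=go([.678,.073,.215],Rdown(183.5))
E
```

```text
t: 56.65
tool_pos: [0.5574, 0.0966, 0.2232]
ee_rot: [0.0, -0.03, 1.0, 0.0]
contact_force: [-0.6, 0.0, -1.3]
finger_gap: 0.0004
finger_force: 0.0
t 56.65 p [0.5574 0.0966 0.2232] F [-0.6  0.  -1.3] gap 0.0004 ff 0.0
[[-0.998, -0.06, 0.0], [-0.06, 0.998, 0.0], [-0.0, 0.0, -1.0]] q [ 0.09  0.37  1.61  0.    1.16 -1.54]
row [-2.974, -0.77, 0.204] [0.0, 0.0, -0.015]
```

```bash
python3 -m crank '[[[-0.7,-0.2,0,0,0,0,-1],[-1.4,-0.4,0,0,0,0,-1],[-2.1,-0.6,0,0,0,0,-1],[-2.8,-0.77,0,0,0,0,-1],[-2.97,-0.77,0.1,0,0,0,-1],[-2.97,-0.77,0.4,0,0,0,-1],[-2.97,-0.77,0.8,0,0,0,-1],[-2.97,-0.77,1,0,0,0,-1],[-2.97,-0.77,1,0,0,0,-1]]]'
python3 - <<'E'
from h import *
st();go([.678,.073,.215],Rdown(183.5))
E
```

```text
t: 57.4
tool_pos: [0.6757, 0.0732, 0.1801]
ee_rot: [-0.003, -0.03, 1.0, -0.0]
contact_force: [-0.5, -0.9, 0.4]
finger_gap: 0.0002
finger_force: 0.0
t 57.4 p [0.6757 0.0732 0.1801] F [-0.5 -0.9  0.4] gap 0.0002 ff 0.0
[[-0.998, -0.06, -0.006], [-0.06, 0.998, -0.0], [0.006, 0.0, -1.0]] q [ 0.04  0.63  1.31  0.    1.21 -1.59]
row [-0.053, -0.009, -0.872] [0.002, -0.066, -0.012]
```

```bash
for i in 1 2 3 4; do python3 -m crank '[[[0,0,0.05,0,0,0,-1],[0,0,0.1,0,0,0,-1],[0,0,0.1,0,0,0,-1]]]' | egrep 'pos|contact'; done
```

```text
tool_pos: [0.6778, 0.0731, 0.18]
contact_force: [0.6, 0.0, -0.4]
tool_pos: [0.6778, 0.073, 0.1755]
contact_force: [0.3, 1.1, -0.3]
tool_pos: [0.678, 0.073, 0.1715]
contact_force: [-0.1, 0.4, 1.8]
tool_pos: [0.678, 0.073, 0.1677]
contact_force: [-0.6, -0.4, 3.9]
```

```bash
for i in 1 2 3; do python3 -m crank '[[[0,0,0.03,0,0,0,-1],[0,0,0.06,0,0,0,-1],[0,0,0.06,0,0,0,-1]]]' | egrep 'pos|contact'; done
```

```text
tool_pos: [0.6781, 0.073, 0.1663]
contact_force: [-3.0, -0.3, 9.3]
tool_pos: [0.6782, 0.0729, 0.166]
contact_force: [-9.4, -1.2, 23.5]
tool_pos: [0.6784, 0.073, 0.1657]
contact_force: [-16.3, -1.2, 38.7]
```

The button is fully down against its stop. I'll release, back away and check.

```bash
python3 -m crank '[[[0,0,-0.3,0,0,0,-1],[0,0,-0.9,0,0,0,-1],[0,0,-1.8,0,0,0,-1],[1,0,-2.6,0,0,0,-1],[2,0,-2.6,0,0,0,-1],[3,0,-2.6,0,0,0,-1],[4,0,-2.6,0,0,0,-1],[5,0,-2.6,0,0,0,-1],[6,0,-2.6,0,0,0,-1],[6,0,-2.6,0,0,0,-1],[6,0,-2.6,0,0,0,-1]]]'
python3 - <<'E'
from h import *
st(); a=capture('scene')[110:290,220:470]; b=capture('side')[100:300,220:470]
cv2.imwrite('pics/fin.png',np.hstack([cv2.resize(a,(390,280),interpolation=2),cv2.resize(b,(390,280),interpolation=2)]))
for c in ['scene','side']:
    T=T_wc(c)
    for t in ['start_top','cup','bottle','tin','nut1','tray_in','union1']: print(c,t,lm(t,c,T,2))
E
```

```text
t: 60.07
tool_pos: [0.4372, 0.0586, 0.2649]
ee_rot: [0.0, -0.03, 1.0, 0.0]
contact_force: [0.1, -0.5, 0.4]
finger_gap: 0.0006
finger_force: 0.0
t 60.07 p [0.4372 0.0586 0.2649] F [ 0.1 -0.5  0.4] gap 0.0006 ff 0.0
[[-0.998, -0.06, 0.001], [-0.06, 0.998, 0.0], [-0.001, 0.0, -1.0]] q [ 0.03  0.1   1.86  0.    1.19 -1.6 ]
scene start_top []
scene cup [(0.9, array([ 0.5554, -0.1359,  0.003 ]))]
scene bottle [(0.72, array([ 6.035e-01, -4.204e-01,  3.000e-04]))]
scene tin [(0.58, array([0.6253, 0.4738, 0.0022]))]
scene nut1 []
scene tray_in []
scene union1 []
side start_top [(0.74, array([ 0.5529, -0.13  ,  0.0012])), (0.55, array([0.6763, 0.0708, 0.1711]))]
side cup [(0.9, array([ 0.5579, -0.1299,  0.0042])), (0.52, array([ 0.5562, -0.1345,  0.0014]))]
side bottle [(0.74, array([ 6.055e-01, -4.255e-01,  4.000e-04]))]
side tin [(0.59, array([0.6249, 0.4724, 0.0039])), (0.44, array([ 0.606 , -0.4235,  0.0008]))]
side nut1 [(0.31, array([0.6278, 0.4715, 0.0036]))]
side tray_in []
side union1 []
```

View pics/fin.png

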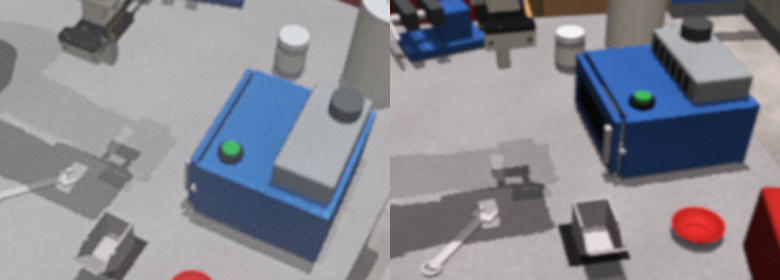

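The final view shows the door flush at (200,130) on the left and (600,110) on the right. The button is up, the cup stands upright on the mat, and the bottle and tin haven't moved. I'll hand the job in.

```bash
python3 -c "
from rig import *
print(finish_job())"
```

```text
the job is handed in; nothing more can be done
None
```

The job is handed in: three unions and five nuts are in the tray, the empty cup stands on the mat, the tray is home, the door is shut, and the start button was pressed right down and let go, at about 60 s of the 192 s allowed; no verdict came back.

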